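# Move a height spacer between cell-holder pockets with sprung tongs

## Task

Take the sprung tongs from their stand, reach down into the cell holder, squeeze them gradually on the stub of the white height spacer and draw it up out of its pocket. Set it upright into the free end pocket beside the brass hose nipples and press it past the leaf spring until you feel it stand on the pocket's floor plate, whose height setting cannot be seen; it is soft PTFE, so grip and press no harder than it takes. Let go of it, stand the tongs back upright in their stand, and leave the stoppered cell and the other things where they are.

Things in the scene. Friction and masses are not known exactly. Their poses are not given: they have to be found in the camera images.
- holder: Fixed aluminium cell holder, block 104x46x60 mm on a 112x60 flange; origin under its centre, z up. Three pockets in a row, centres x = -32, 0, +32, y = 0 mm, each 14.5 (x) by 24.5 (y), from z 60 down to z 14, mouths flared 3 mm at 45 deg. Two brass nipples stick out of the +x end. The spacer starts in the -x or middle pocket, the stoppered cell in the other; the +x end pocket is free.
- home (a point): Centre of the lowest bottom of the free +x end pocket (holder x +32, y 0, z 14 mm), axes as the holder's. In this pocket alone a stiff 1 mm steel floor plate is set by a screw to stand anywhere from 0 to 8 mm above this point, different each time and not measured: the spacer must stand on that plate, pressed on it with 22 N at the very most.
- pocket1 (a point): Centre of the bottom of the middle pocket. In every pocket a leaf spring on the -x wall bulges 3 mm in, 11 mm above this bottom level, and pushes some 5 N toward +x: it takes about 5 to 8 N to draw the spacer out, and up to about 12 N to press it in past the spring, met when its underside is about 16 mm above the bottom.
- spacer: White PTFE height spacer: body 12.5 (x) by 22.5 (y) by 16 mm high, rounded foot, stub on top; 28 mm high in all, 20 to 45 g. Origin: centre of its underside; z up, axes along the holder's. Stands on its pocket's bottom against the +x wall, reported in the tongs too. Pressed by a tong tip with over 25 N it dents; closing the tongs on it in one quick go can do that.
- stub (a point): Middle of the spacer's stub, which is 11 (x) by 7 (y) by 12 mm high and central on the body, 22 mm above the underside. The tongs grip its two y faces. The body's shoulders (16 mm above the underside, 30 mm below the pocket's mouth at the start) lie at both y sides of it; the tips may rest on them.
- tongs: Steel sprung tongs, 125 mm long, upright in the stand, tips down, 70 g. Origin midway between the tips at their lower ends; z toward the bow that joins the arms on top (12 x 22 mm; hinges 120 mm above the tips), y the line they close along. At rest the tips are 19 mm apart, 26 mm over their outsides: too wide for a pocket.
- tongs_grip (a point): Centre between the ribbed pads where the tongs are gripped along y, 80 mm above the tips; pads 14 mm wide (x), 26 mm high, 30 mm over their outer faces at rest. Each mm squeezed off closes the tips by 3 mm: at 27.7 mm the tips are 12 mm apart (19 mm outside), at 26 mm they are 7 mm apart and touch the stub.
- tongs_tip (a point): Point midway between the lower ends of the tips (the tongs' origin). Each tip is 10 mm wide (x), 3.5 mm thick (y) and flat below.
- tong_l: Tongs' arm on the +y side; origin on its hinge. Spring: the pads push back 3 N at rest, 7.5 N when the tips meet the stub. Beyond that each tip presses with about a third of the pad squeeze less 2.5 N: 20 N at the pads slips off the spacer as it is drawn, 30 to 45 N holds it.
- tong_r: Tongs' arm on the -y side, the mirror image; origin on its hinge.
- stand: Fixed grey tongs stand, block 44 (x) x 60 (y) x 46 mm on a foot 62 x 78 mm; origin under its centre. Slot in its middle 13 (x) by 31 mm (y), mouth flared 5 mm, floor 6 mm above the underside; the tongs stand on that floor, their y along the stand's y.
- cell: Stoppered glass cell 12.5 x 22.5 x 58 mm with white stopper, standing in the -x or middle pocket and 12 mm proud of the holder (carry things over it with room to spare); leave it alone. Origin: centre of its underside.
- timer: White bench timer, 72 x 66 x 18 mm, lying in front of the holder; origin: centre of its underside.
- dish_a: Round lidded dish, 61 mm across, 15 mm high; origin: centre of its underside.
- beaker: Glass beaker, 72 mm across, 93 mm high, behind the holder; origin: centre of its underside.
- small_beaker: Small glass beaker, 52 mm across, 61 mm high, behind the holder; origin: centre of its underside.
Things that resemble listed ones, but are neither listed nor needed, are in the scene too. Several things have the shape of the tongs; the one meant has the colours described above.

How it is judged (in metres and radians):
On the way, in this order (a step that is already met when the one before it is completed fails the run):
1. with the tongs gripping it, the spacer is drawn up clear of the pocket it was in (z of spacer in the frame of holder above 0.062 m and contact force between each of tong_l, tong_r and spacer above 0.5 N), for 0.2 s.
2. the spacer stands on the floor plate of the end pocket beside the nipples, upright, and the tongs have let go of it (distance between spacer and plate_c0 below 0.0027 m and horizontal distance between spacer and home below 0.0025 m and angle between spacer's own z axis and vertical below 0.1 rad and contact force between tongs and spacer below 0.05 N), for 0.2 s.
At the end, for the whole second after the job is handed in: The spacer stands at rest on the floor plate of the +x end pocket (gap 1.5 mm at most), upright within 0.1 rad and within 2.5 mm of the pocket's axis; the tongs are off it and stand at rest in the stand's slot, within 10 mm sideways and 6 mm of its floor, leaning under 0.2 rad (all of step 2 and linear speed of spacer below 0.01 m/s and horizontal distance between tongs_tip and stand below 0.01 m and z of tongs in the frame of stand below 0.012 m and angle between tongs's own z axis and vertical below 0.2 rad and linear speed of tongs below 0.02 m/s); the robot touches nothing.
It fails at once if a tong tip presses on the spacer with more than 25 N and dents it (contact force between any of tong_l, tong_r and spacer above 25 N).
It fails at once if the spacer is pressed on the floor plate with more than 22 N (contact force between spacer and plate_c0 above 22 N).
It fails at once if the tongs press on the holder with more than 20 N (contact force between tongs and holder above 20 N).
It fails at once if the stoppered cell is shifted more than 5 mm (distance of cell from where it was at the start of the episode above 0.005 m).
It fails at once if the timer, the dish or a beaker is pushed more than 30 mm (distance of any of timer, dish_a, beaker, small_beaker from where it was at the start of the episode above 0.03 m).
It also fails if it takes over 54 s, if anything falls off the work surface, if the arm or the gripper's body presses on something with over 40 N, if the wrist force passes 120 N, or if a joint passes its speed limit or range.

## Robot

A 6-joint arm with a two-finger parallel gripper is mounted at the origin on a cart in front of the work surface, level with it; the furniture and walls round the work are solid. World frame = base frame: x ahead of the robot, y to its left, z up, the work surface at z = 0. Lengths are in m, angles in degrees, forces in N, time in s.
With the tool pointing down it reaches from about 0.4 to 0.825 m from the base axis. Payload 7 kg.
Tool frame: the origin (TCP) lies between the finger pads; the fingertips stand 19 mm ahead of it and the grasp point (between the pads) is the TCP; y points along the fingers, x is the direction in which the jaws open and shut, and the axes are right-handed (so a half turn about y gives the same grasp; the last joint's range is limited). The gripper opens to 88 mm and grips with 3 to 60 N. Pads are 19 mm wide; open, the fingers measure 130 mm over their backs; the gripper's body (78 mm by 193 mm) begins 47 mm behind the grasp point.
Start: joints at [86.064, 20.546, 0.682, 0, -70.136, -16.507], TCP at [0.236, 0.632, 0.246] pointing down, gripper open.
Joint ranges: [-176.03, 176.03], [-82.01, 121.73], [-58.28, 71.71], [-173.87, 95.51], [-174.79, -0.11], [-173.66, 173.66]. Speed limits (degrees/s): [136.94, 136.94, 172.46, 180, 180, 180].

## Interface

Orientations are given as [roll, pitch, yaw] about the fixed x, y, z axes, in that order (R = Rz(yaw) Ry(pitch) Rx(roll)).
In Python, from plant import r gives the robot as it stands. The module is installed in compiled form; this text tells all that it offers.
- The arm moves only by the tool jog_arm, never from a script. Its argument "steps" is a list of rows, each a list of 5 numbers: the closure, from 0 (fully open) to 1 (shut), then the shift along the tool's x, y, z in m, then the turn about the tool's y in degrees. In form: [[jaw, x, y, z, turn], ...]. A call has 1 to 12 rows; each row shifts and turns the commanded pose from where the row before left it, along the tool's axes as they then stand; what a row does not reach is not made up. A row lasts 1/12 s, in which the tool goes at most 41.7 mm and 7.16 degrees, less where a joint would pass 70% of its speed; a pose out of reach is approached as far as the arm can. A call with a gripper value outside its range is refused whole. The fingers move at their own pace and stop on an object; "squeeze" is the grip in N (left out, the last holds). Time passes only in rows, so rows that do not move let the fingers close. It gives the time, the measured TCP pose, the force and the opening at its end, in the units of the state.
- r.get_state(): the state, without advancing time (a new reading comes with each control period).
- r.capture(name): name is "side" or "top" or "wrist"; returns a dict with "image" (400x640x3 uint8, red, green, blue), "vfov" (degrees; the focal length in pixels is half the picture's height over the tangent of half this angle, whatever the lens; pixels are square), "cx", "cy" (the principal point, pixels), "D" ([k1, k2, p1, p2, k3] as OpenCV has them; the pictures are not rectified), "R" (3x3) and "t" (3): a world point X has camera coordinates R X + t; the wrist camera has in their place "tool_from_camera" (4x4, takes a point from camera to tool coordinates, whose origin is the TCP and whose axes are the tool frame's). Camera axes: x right, y down, z forward; pixel columns grow to the right and rows downward; lengths in m; the calibration is good to about 2 mm. A picture is of the moment at which its call begins: read the wrist's pose just before it. There is no depth.
- r.close_job(): hands the job in, once; it reports no verdict.
The state is a dict: "time_s": time; "joints": joint angles; "qd": joint speeds; "joint_torque": joint torques, N m; "tcp_pos": TCP position; "eef_rot": TCP orientation; "contact_force": force on the tool from outside, world axes, zero at the start; "moment": the same for the moment, N m; "gripper_width": finger opening in m.
Only numpy, scipy, OpenCV 4.12 (cv2) and the standard library are available. Lean on these libraries where they do the work, as an engineer would, in place of code of your own. Each camera call takes 0.05 s, during which the arm holds its last target.

## Working session

There is one attempt and no reset: what is moved stays moved. The work goes in short steps, Python scripts to look and compute and a tool call to move; the robot and the scene stay as the last step left them, time stands still between calls to the robot, and variables do not carry over. Pictures are saved under pics/ and viewed, and the job is handed in when it is done.

Besides the shell and the picture viewer there is one more tool, called as a command line: name --pt "numbers of a row" for each row, then --argument value for the rest. jog_arm: Moves the arm, as the interface text tells. Its arguments: {"type":"object","properties":{"steps":{"type":"array","items":{"type":"array","items":{"type":"number"}}},"squeeze":{"type":"number"}},"required":["steps"]}

```bash
mkdir -p pics; ls; cat > h.py <<'E'
from plant import r
import numpy as np, cv2
def cam(n):
    s=r.get_state(); c=r.capture(n); f=200/np.tan(np.radians(c["vfov"]/2))
    c["K"]=np.array([[f,0,c["cx"]],[0,f,c["cy"]],[0,0,1.]]); c["D"]=np.array(c["D"],float)
    if n=="wrist":
        from scipy.spatial.transform import Rotation as Ro
        T=np.eye(4);T[:3,:3]=Ro.from_euler("xyz",s["eef_rot"],degrees=True).as_matrix();T[:3,3]=s["tcp_pos"]
        W=np.linalg.inv(T@np.array(c["tool_from_camera"]));c["R"]=W[:3,:3];c["t"]=W[:3,3]
    c["R"]=np.array(c["R"]);c["t"]=np.array(c["t"]);return c
def save(c,p,box=None,s=1):
    im=cv2.cvtColor(c["image"],cv2.COLOR_RGB2BGR)
    if box: im=im[box[1]:box[3],box[0]:box[2]]
    if s!=1: im=cv2.resize(im,None,fx=s,fy=s,interpolation=cv2.INTER_CUBIC)
    cv2.imwrite("pics/"+p,im)
def proj(c,X):
    return cv2.projectPoints(np.array(X,float).reshape(-1,3),cv2.Rodrigues(c["R"])[0],c["t"],c["K"],c["D"])[0].reshape(-1,2)
def ray(c,uv):
    p=cv2.undistortPoints(np.array(uv,float).reshape(-1,1,2),c["K"],c["D"]).reshape(-1,2)
    d=np.c_[p,np.ones(len(p))]@c["R"]; o=-c["R"].T@c["t"]; return o,d
def onz(c,uv,z):
    o,d=ray(c,uv); return o+d*((z-o[2])/d[:,2])[:,None]
E
python3 - <<'E'
from h import *
import pickle
D={}
for n in ["side","top","wrist"]:
    c=cam(n);save(c,n+"0.png");D[n]=c
    print(n,c["vfov"],c["D"],-c["R"].T@c["t"],c["R"].round(3).tolist())
pickle.dump(D,open("d0.pkl","wb"))
print(r.get_state())
E
```

```text
pics
side 56.66182002787408 [0.02298271 0.         0.         0.         0.        ] [0.64614016 1.28034739 0.66675234] [[-0.997, 0.079, -0.021], [0.057, 0.496, -0.866], [-0.059, -0.865, -0.499]]
top 42.06402215239151 [-0.16979656  0.          0.          0.          0.        ] [0.44557671 0.31072466 1.40219345] [[0.001, -1.0, -0.011], [-0.993, 0.0, -0.122], [0.122, 0.011, -0.992]]
wrist 59.537192451442834 [-0.02322721  0.          0.          0.          0.        ] [0.31396234 0.60235239 0.38347363] [[-0.35, -0.937, 0.002], [-0.891, 0.333, 0.309], [-0.291, 0.106, -0.951]]
{'time_s': 0.15, 'joints': array([ 8.60652991e+01,  2.05808161e+01,  6.44767402e-01, -1.24103575e-02,
       -7.01369664e+01, -1.65065968e+01]), 'qd': array([ 0.01471122, -0.08114002,  0.17067447,  0.01140888,  0.03774542,
       -0.01187668]), 'joint_torque': array([-8.47120646e-04, -5.83273494e+01,  2.93291044e+01,  7.00120836e+00,
        8.77527986e-03, -1.05073186e-04]), 'tcp_pos': array([0.23565982, 0.63214504, 0.24485031]), 'eef_rot': array([-8.99904402e+01, -7.33211330e-02, -1.10445528e+02]), 'contact_force': array([ 0.70872609, -0.75318125, -0.20684301]), 'moment': array([ 0.00214266, -0.083628  , -0.00902294]), 'gripper_width': 0.08767820063286291}
```

View pics/side0.png

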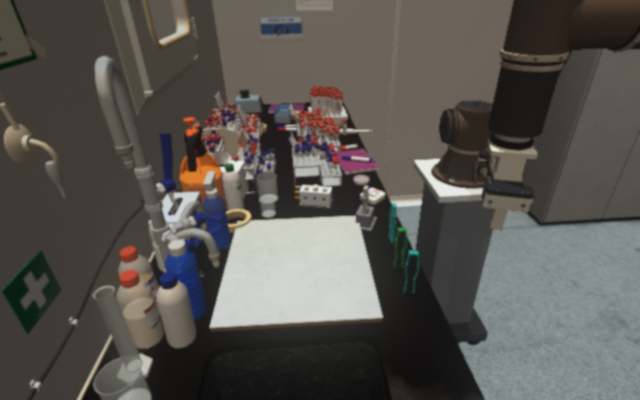

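View pics/top0.png

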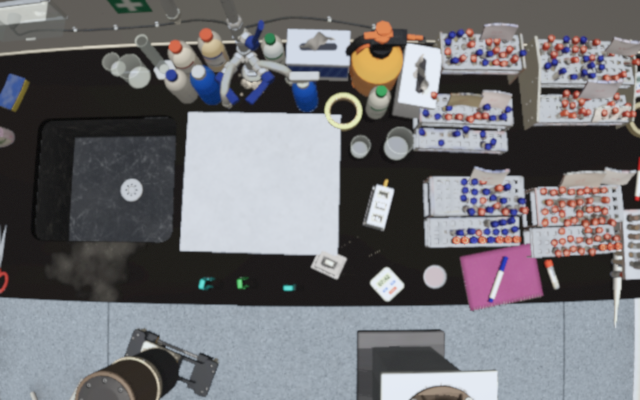

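View pics/wrist0.png

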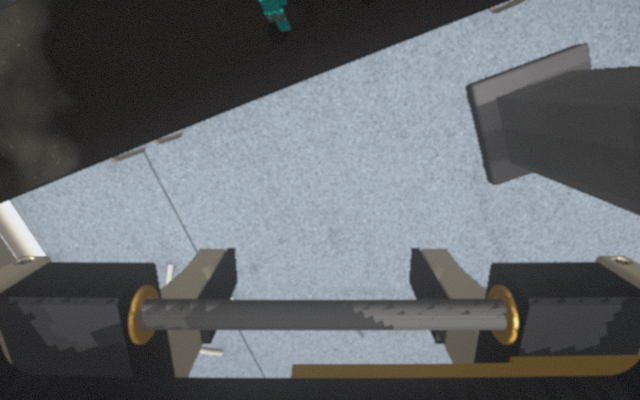

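```bash
python3 - <<'E'
from h import *
import pickle
D=pickle.load(open("d0.pkl","rb"))
save(D["top"],"t1.png",(300,170,460,310),5)
save(D["side"],"s1.png",(280,160,430,260),5)
E
```

```text
(no output)
```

View pics/t1.png

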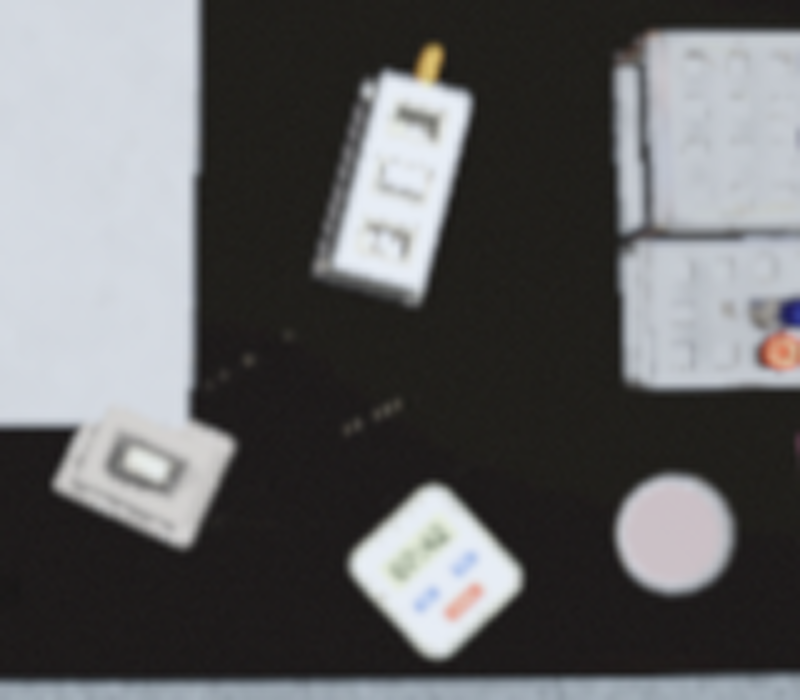

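View pics/s1.png

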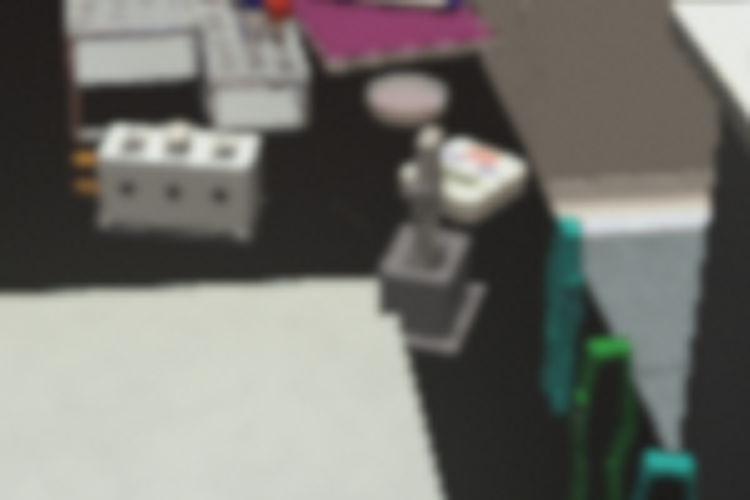

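```bash
python3 - <<'E'
from h import *
import pickle
D=pickle.load(open("d0.pkl","rb"))
c=D["top"]
cr=lambda L:np.array(L)/5.+[300,170]-0.4
H=onz(c,cr([(383,72),(472,93),(423,300),(333,265)]),0.06);print("holder top pts",H.round(4))
print("pockets",onz(c,cr([(417,120),(388,240)]),0.06).round(4))
print("stopper",onz(c,cr([(404,180)]),0.072).round(4))
print("bow",onz(c,cr([(148,463)]),0.131).round(4), onz(c,cr([(125,452),(175,472)]),0.131).round(4))
print("slot",onz(c,cr([(104,450),(122,428),(190,470),(170,496)]),0.046).round(4))
print("timer",onz(c,cr([(435,572)]),0.018).round(3),"dish",onz(c,cr([(675,533)]),0.015).round(3))
E
```

```text
holder top pts [[0.6506 0.1751 0.06  ]
 [0.6395 0.1286 0.06  ]
 [0.5314 0.1558 0.06  ]
 [0.5496 0.2023 0.06  ]]
pockets [[0.6253 0.1576 0.06  ]
 [0.5625 0.1736 0.06  ]]
stopper [[0.5925 0.1662 0.072 ]]
bow [[0.4475 0.2988 0.131 ]] [[0.4529 0.31   0.131 ]
 [0.4432 0.2857 0.131 ]]
slot [[0.4544 0.3209 0.046 ]
 [0.4658 0.3115 0.046 ]
 [0.444  0.2762 0.046 ]
 [0.4306 0.2866 0.046 ]]
timer [[0.39  0.146 0.018]] dish [[0.409 0.017 0.015]]
```

jog_arm --pt "0 0.012 0 0.012 0.8" --pt "0 0.024 0 0.024 0.8" --pt "0 0.025 0 0.025 0" --pt "0 0.025 0 0.025 0" --pt "0 0.025 0 0.025 0" --pt "0 0.025 0 0.025 0" --pt "0 0.025 0 0.025 0" --pt "0 0.025 0 0.025 0" --pt "0 0.025 0 0.025 0" --pt "0 0.015 0 0.012 0" --pt "0 0.012 0 0.01 0" --pt "0 0 0 0 0"

```text
time_s: 1.15
tcp_pos: [0.3636, 0.3225, 0.2457]
eef_rot: [-90.0, -0.0, -112.1]
contact_force: [-1.8, -0.3, 0.1]
gripper_width: 0.0878
```

```bash
python3 - <<'E'
from h import *
import pickle
c=cam("wrist");save(c,"w1.png");pickle.dump(c,open("w1.pkl","wb"))
s=r.get_state();print(s["tcp_pos"],s["eef_rot"],s["contact_force"],s["qd"])
E
```

```text
[0.36357343 0.32389136 0.24577751] [-9.00040896e+01  2.88578933e-02 -1.12131748e+02] [ 0.00055707 -0.35922805  0.40897419] [ 1.53569523  1.23853524  1.25355821  0.09890315  0.40259028 -0.78924689]
```

View pics/w1.png

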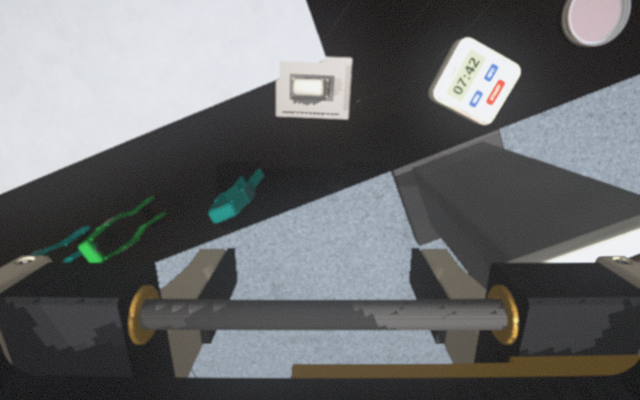

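```bash
python3 - <<'E'
from h import *
import pickle
c=pickle.load(open("w1.pkl","rb"));save(c,"w1c.png",(265,45,365,130),8)
E
```

```text
(no output)
```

View pics/w1c.png

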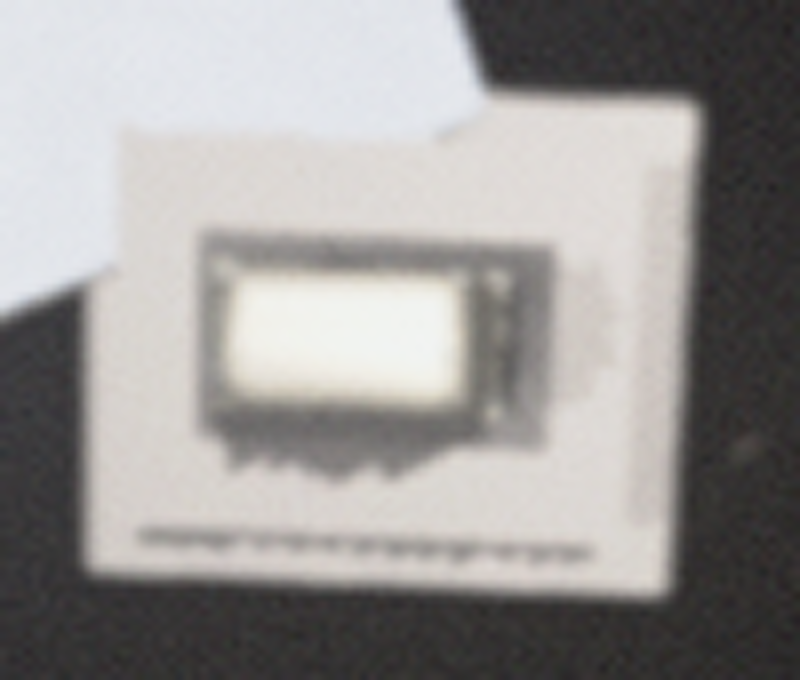

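```bash
python3 - <<'E'
from h import *
import pickle
c=pickle.load(open("w1.pkl","rb"))
cr=lambda L:np.array(L)/8.+[265,45]-0.44
def rect(L,z):
    P=onz(c,cr(L),z)[:,:2]; e1=(P[1]-P[0]+P[2]-P[3])/2; e2=(P[3]-P[0]+P[2]-P[1])/2
    print("ctr",P.mean(0).round(4),"len",np.linalg.norm(e1).round(4),np.linalg.norm(e2).round(4),"ang",np.degrees(np.arctan2(e1[1],e1[0])).round(1),np.degrees(np.arctan2(e2[1],e2[0])).round(1))
rect([(227,277),(466,281),(462,405),(222,402)],0.131)
rect([(202,235),(553,245),(547,445),(200,432)],0.046)
E
```

```text
ctr [0.4459 0.2994] len 0.0207 0.0103 ang -113.0 154.9
ctr [0.4463 0.2991] len 0.0402 0.0218 ang -114.0 156.1
```

jog_arm --pt "0 0 0 0 1.4" --pt "0 -0.002 0.01 0.015 0" --pt "0 -0.003 0.015 0.025 0" --pt "0 -0.003 0.02 0.025 0" --pt "0 -0.002 0.015 0.015 0" --pt "0 -0.001 0.01 0.006 0" --pt "0 0 0.005 0 0" --pt "0 0 0 0 0"

```text
time_s: 1.87
tcp_pos: [0.4459, 0.3008, 0.1691]
eef_rot: [-90.0, -0.1, -113.5]
contact_force: [-0.7, -0.0, 0.4]
gripper_width: 0.0877
```

```bash
cat > look.py <<'E'
from h import *
import pickle,sys
n=sys.argv[1];o=sys.argv[2];b=tuple(map(int,sys.argv[3].split(","))) if len(sys.argv)>3 else None
s=r.get_state();print(s["tcp_pos"].round(4),s["eef_rot"].round(2),s["contact_force"].round(2),s["moment"].round(2),s["gripper_width"].round(5))
c=cam(n);save(c,o+".png",b,1 if not b else min(800/(b[2]-b[0]),600/(b[3]-b[1])));pickle.dump(c,open(o+".pkl","wb"))
E
python3 look.py wrist w2
```

```text
Traceback (most recent call last):
  File "look.py", line 4, in <module>
    s=r.get_state();print(s["tcp_pos"].round(4),s["eef_rot"].round(2),s["contact_force"].round(2),s["moment"].round(2),s["gripper_width"].round(5))
                                                                                                                       ^^^^^^^^^^^^^^^^^^^^^^^^
AttributeError: 'float' object has no attribute 'round'
```

```bash
sed -i 's/s\["gripper_width"\].round(5)/round(s["gripper_width"],5),round(s["time_s"],2)/' look.py
python3 look.py wrist w2
```

```text
[0.4459 0.3008 0.1691] [ -90.05   -0.15 -113.48] [-0.72 -0.    0.38] [-0.04  0.07  0.03] 0.08766 1.87
```

View pics/w2.png

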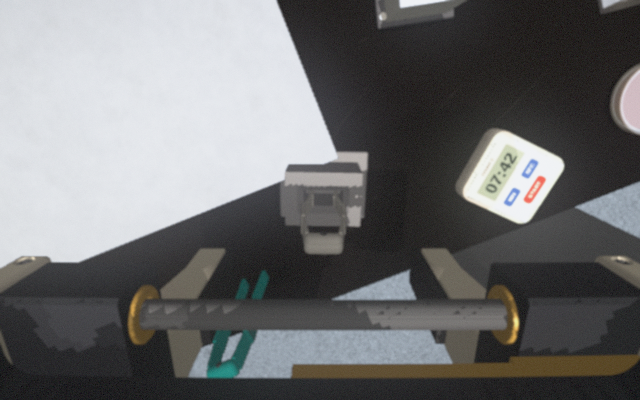

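```bash
python3 - <<'E'
from h import *
import pickle
c=pickle.load(open("w2.pkl","rb"));save(c,"w2c.png",(270,140,390,260),5)
P=onz(c,[(304,236),(342,236),(341,252),(305,253)],0.131);print(P.round(4),P.mean(0))
print(proj(c,[[.4465,.299,.131]]))
E
```

```text
[[0.4559 0.3067 0.131 ]
 [0.4476 0.2875 0.131 ]
 [0.4388 0.2918 0.131 ]
 [0.4463 0.3104 0.131 ]] [0.44716292 0.29910633 0.131     ]
[[323.65170296 245.2512743 ]]
```

View pics/w2c.png

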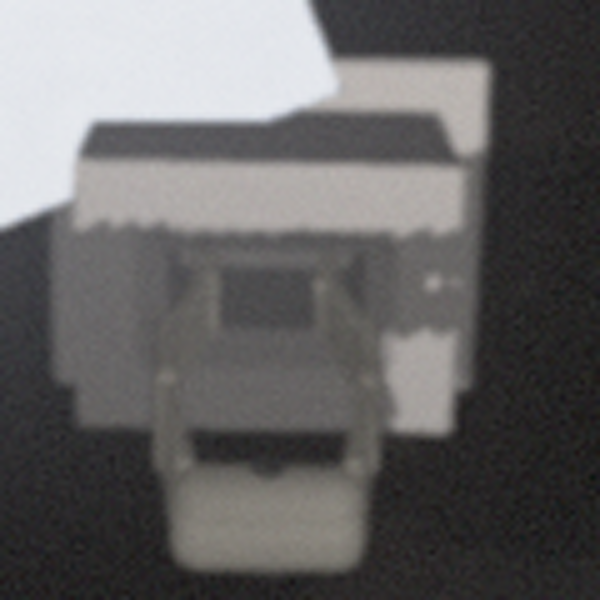

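jog_arm --pt "0 0.0013 0.01 0.0015 0" --pt "0.3 0 0.02 0 0" --pt "0.3 0 0.02 0 0" --pt "0.4 0 0.015 0 0" --pt "0.4 0 0.01 0 0" --pt "0.4 0 0.007 0 0" --pt "0.4 0 0 0 0" --pt "0.4 0 0 0 0" --squeeze 10

```text
time_s: 2.58
tcp_pos: [0.4475, 0.2993, 0.089]
eef_rot: [-90.0, 0.0, -113.4]
contact_force: [0.0, 0.6, -0.2]
gripper_width: 0.0529
```

```bash
python3 look.py wrist w3; python3 look.py side s3 320,160,420,240
```

```text
[0.4475 0.2993 0.089 ] [-8.9980e+01  3.0000e-02 -1.1341e+02] [ 0.02  0.6  -0.18] [0.02 0.01 0.  ] 0.05294 2.58
[0.4477 0.2995 0.0894] [-8.9970e+01  7.0000e-02 -1.1342e+02] [-0.44  0.31 -0.25] [ 0.03 -0.05 -0.  ] 0.05293 2.63
```

View pics/w3.png

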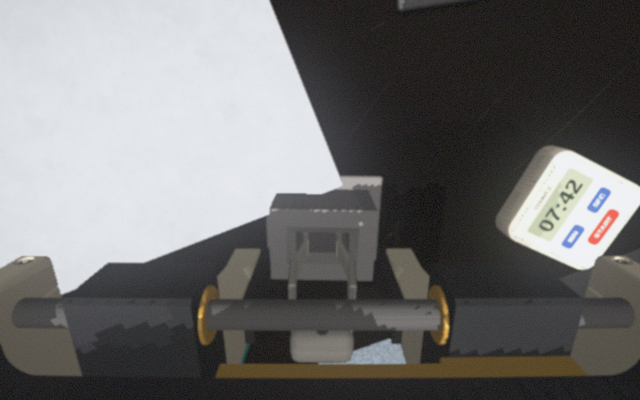

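View pics/s3.png

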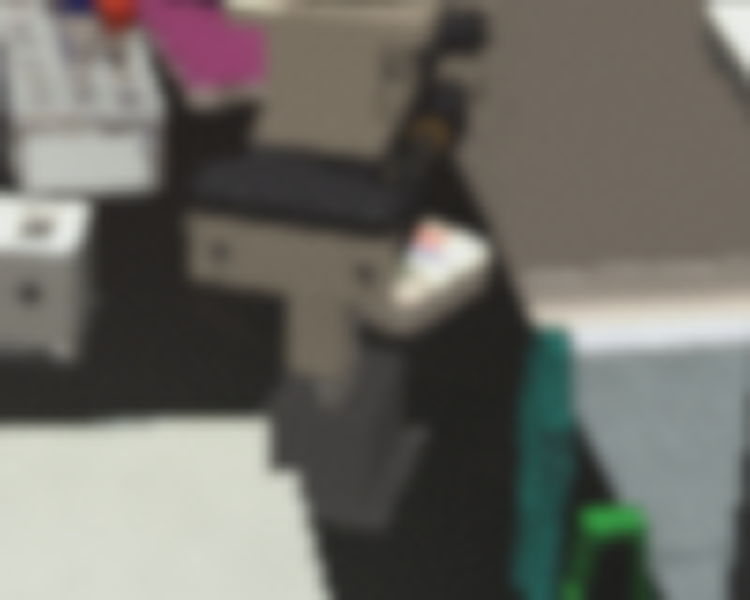

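jog_arm --pt "0.5 0 0.002 0 0" --pt "0.58 0 0 0 0" --pt "0.62 0 0 0 0" --pt "0.65 0 0 0 0" --pt "0.66 0 0 0 0" --pt "0.66 0 0 0 0" --pt "0.67 0 0 0 0" --pt "0.68 0 0 0 0" --pt "0.68 0 0 0 0" --pt "0.68 0 0 0 0" --squeeze 10

```text
time_s: 3.52
tcp_pos: [0.4474, 0.2988, 0.0866]
eef_rot: [-90.0, -0.0, -113.4]
contact_force: [-0.3, 0.3, 0.8]
gripper_width: 0.028
```

```bash
python3 look.py wrist w4
```

```text
[0.4474 0.2988 0.0866] [-9.0000e+01 -1.0000e-02 -1.1344e+02] [-0.33  0.26  0.75] [-0.28  0.1  -0.01] 0.02798 3.52
```

View pics/w4.png

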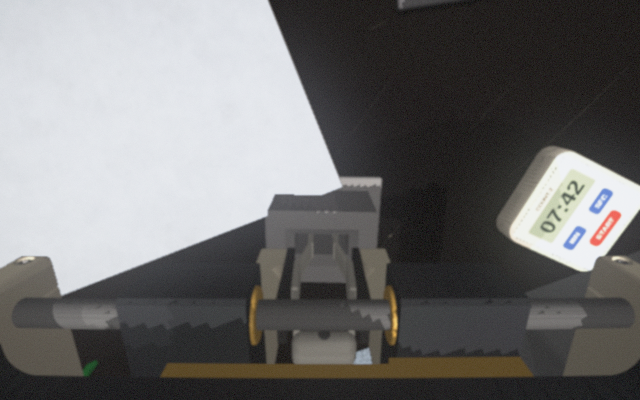

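jog_arm --pt "0.68 0 -0.005 0 0" --pt "0.68 0 -0.01 0 0" --pt "0.68 0 -0.015 0 0" --pt "0.68 0 -0.02 0 0" --pt "0.68 0 -0.02 0 0" --pt "0.68 0 -0.015 0 -2" --pt "0.68 0 -0.01 0 -3" --pt "0.68 0 -0.01 0 -3" --pt "0.68 0 -0.005 0 -1" --pt "0.68 0 0 0 0" --squeeze 10

```text
time_s: 4.4
tcp_pos: [0.448, 0.2995, 0.1985]
eef_rot: [-89.9, 0.2, -104.4]
contact_force: [0.6, -0.8, -0.3]
gripper_width: 0.0279
```

```bash
python3 look.py wrist w5
```

```text
[0.448  0.2995 0.1985] [ -89.92    0.17 -104.43] [ 0.64 -0.77 -0.33] [-0.   -0.02  0.01] 0.02793 4.4
```

View pics/w5.png

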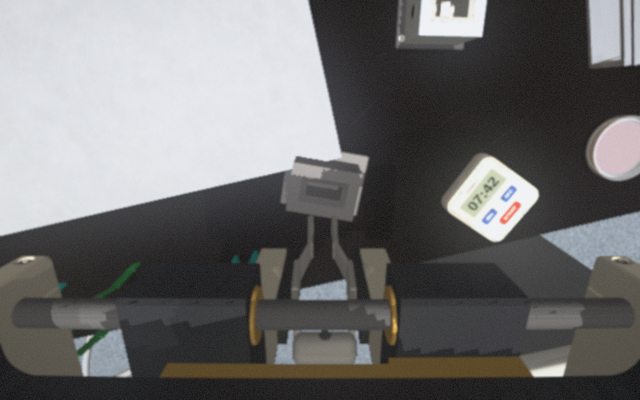

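jog_arm --pt "0.68 0.006 0 0.007 0" --pt "0.68 0.013 0 0.014 0" --pt "0.68 0.018 0 0.02 0" --pt "0.68 0.018 0 0.02 0" --pt "0.68 0.018 0 0.02 0" --pt "0.68 0.012 0 0.014 0" --pt "0.68 0.006 0 0.006 0" --pt "0.68 0.001 0 0.002 0" --pt "0.68 0 0 0 0" --pt "0.68 0 0 0 0"

```text
time_s: 5.28
tcp_pos: [0.5239, 0.1844, 0.1962]
eef_rot: [-90.0, -0.0, -104.5]
contact_force: [-0.9, -0.3, -0.6]
gripper_width: 0.0283
```

```bash
python3 look.py wrist w6
```

```text
[0.5239 0.1844 0.1962] [-9.0020e+01 -2.0000e-02 -1.0446e+02] [-0.87 -0.27 -0.65] [ 0.01  0.06 -0.02] 0.02828 5.28
```

View pics/w6.png

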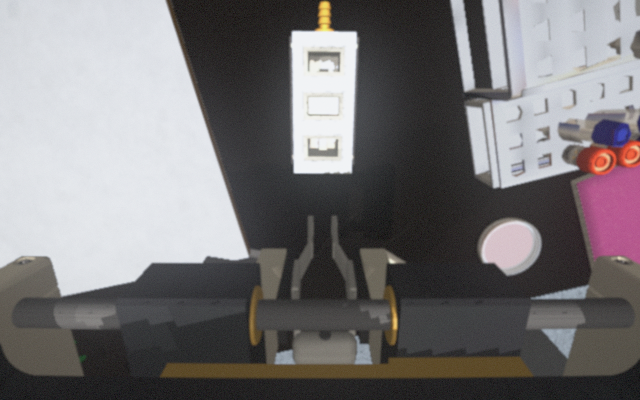

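```bash
python3 - <<'E'
from h import *
import pickle
c=pickle.load(open("w6.pkl","rb"));save(c,"w6c.png",(275,20,375,180),5);save(c,"w6t.png",(285,205,365,265),10)
E
```

```text
(no output)
```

View pics/w6c.png

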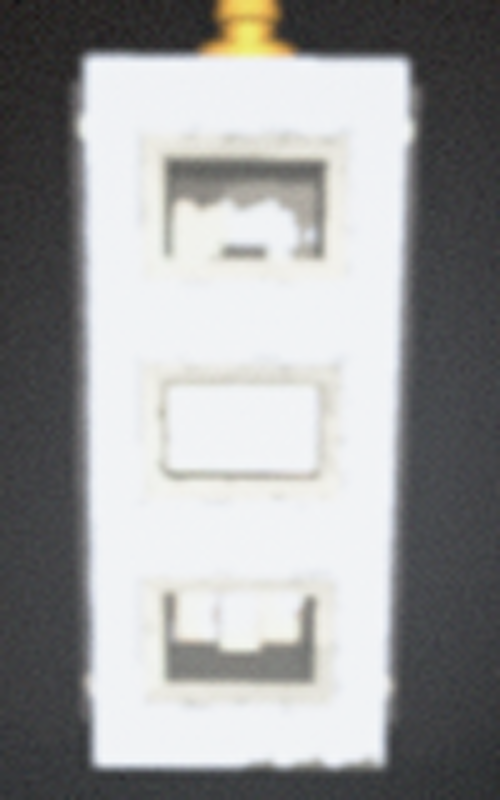

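View pics/w6t.png

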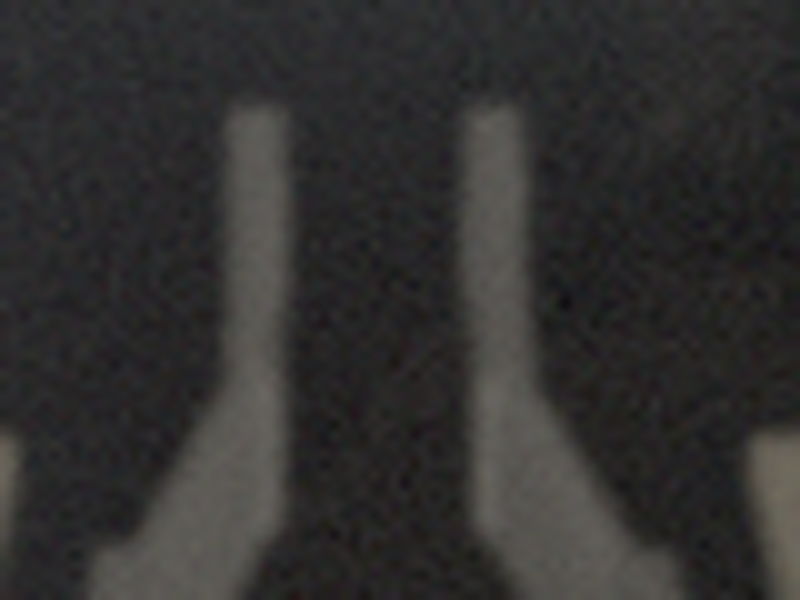

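```bash
cat >> h.py <<'E'
def rect(c,P,z):
    P=onz(c,P,z)[:,:2]; e1=(P[1]-P[0]+P[2]-P[3])/2; e2=(P[3]-P[0]+P[2]-P[1])/2
    print("ctr",P.mean(0).round(4),"len",np.linalg.norm(e1).round(4),np.linalg.norm(e2).round(4),"ang",np.degrees(np.arctan2(e1[1],e1[0])).round(1),np.degrees(np.arctan2(e2[1],e2[0])).round(1))
def toolpt(c,uv,y):
    # tool coords of pixels on plane tool y = y
    T=np.array(c["tool_from_camera"]);p=cv2.undistortPoints(np.array(uv,float).reshape(-1,1,2),c["K"],c["D"]).reshape(-1,2)
    d=np.c_[p,np.ones(len(p))]@T[:3,:3].T;o=T[:3,3];return o+d*((y-o[1])/d[:,1])[:,None]
E
python3 - <<'E'
from h import *
import pickle
c=pickle.load(open("w6.pkl","rb"))
cr=lambda L:np.array(L)/5.+[275,20]-0.4
rect(c,cr([(84,58),(411,58),(386,768),(93,768)]),0.06)
for q in ([(140,132),(350,132),(347,272),(145,272)],[(145,362),(342,362),(340,496),(147,496)],[(145,578),(337,578),(335,700),(146,700)]): rect(c,cr(q),0.06)
print("stub top z",onz(c,cr([(220,652),(257,652)]),0.042).round(4),"stopper");rect(c,cr([(165,383),(320,383),(318,474),(165,474)]),0.072)
print(toolpt(c,[(310.2,215),(334,215)],0.081).round(4), np.array(c["tool_from_camera"]).round(4))
E
```

```text
ctr [0.5924 0.1655] len 0.047 0.1043 ang -104.5 164.9
ctr [0.624 0.157] len 0.0302 0.0192 ang -104.5 166.0
ctr [0.5929 0.1653] len 0.0296 0.0197 ang -104.5 165.5
ctr [0.562  0.1737] len 0.03 0.0192 ang -104.5 165.3
stub top z [[0.5581 0.1783 0.042 ]
 [0.5565 0.1723 0.042 ]] stopper
ctr [0.5936 0.1654] len 0.0224 0.0128 ang -104.5 164.9
[[-0.0077  0.081   0.0033]
 [ 0.0082  0.081   0.0033]] [[ 1.000e+00 -5.000e-04  7.000e-04  6.000e-04]
 [-8.000e-04 -3.096e-01  9.509e-01 -1.387e-01]
 [-2.000e-04 -9.509e-01 -3.096e-01  8.370e-02]
 [ 0.000e+00  0.000e+00  0.000e+00  1.000e+00]]
```

jog_arm --pt "0.68 0 0 0.006 0" --pt "0.68 0 0 0.012 0" --pt "0.68 0 0.005 0.014 0" --pt "0.68 0 0.012 0.008 0" --pt "0.68 0 0.012 0.0015 0" --pt "0.68 0 0.008 0 0" --pt "0.68 0 0.004 0 0" --pt "0.68 0 0 0 0" --pt "0.68 0 0 0 0" --pt "0.68 0 0 0 0"

```text
time_s: 6.17
tcp_pos: [0.5647, 0.1739, 0.1561]
eef_rot: [-90.0, 0.0, -104.4]
contact_force: [-0.7, -0.1, -0.0]
gripper_width: 0.0283
```

```bash
python3 look.py wrist w7 270,150,380,270
```

```text
[0.5647 0.1739 0.1561] [-8.9960e+01  3.0000e-02 -1.0443e+02] [-0.72 -0.13 -0.04] [-0.01 -0.    0.04] 0.02829 6.17
```

View pics/w7.png

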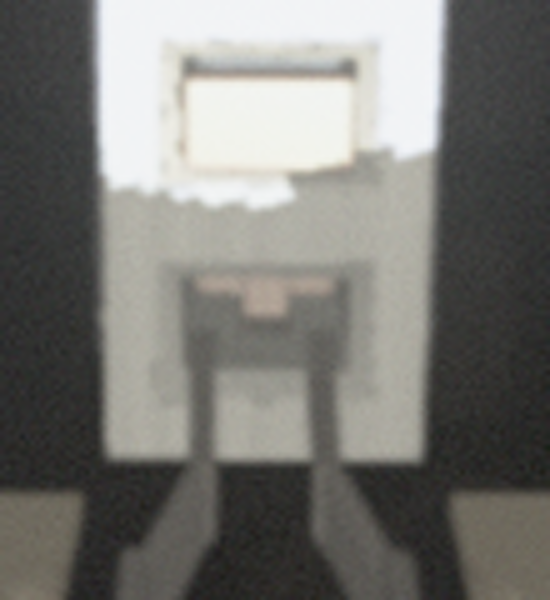

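```bash
python3 - <<'E'
from h import *
import pickle
c=pickle.load(open("w7.pkl","rb"));print(c["cx"],c["cy"])
cr=lambda L:np.array(L)/5.+[270,150]-0.4
h=np.array([.5925,.1655]);a=np.radians(-14.7);R=np.array([[np.cos(a),-np.sin(a)],[np.sin(a),np.cos(a)]])
for n,uv,z in [("tips",[(202,333),(320,333)],.075),("mouth0",[(152,263),(373,263),(372,402),(152,402)],.06),("cellpocket",[(162,40),(380,40),(378,178),(162,178)],.06),("stubtop -x edge",[(246,318),(285,318)],.042)]:
    P=onz(c,cr(uv),z)[:,:2];print(n,((P-h)@R).round(4).tolist(),((P.mean(0)-h)@R).round(4))
print(((r.get_state()["tcp_pos"][:2]-h)@R).round(4))
E
```

```text
322.84766731767326 202.375045132641
tips [[-0.0266, 0.009], [-0.0265, -0.0068]] [-0.0266  0.0011]
mouth0 [[-0.0216, 0.0165], [-0.0215, -0.0147], [-0.0427, -0.015], [-0.0428, 0.0169]] [-0.0322  0.0009]
cellpocket [[0.0102, 0.0147], [0.0103, -0.0149], [-0.0091, -0.0151], [-0.0092, 0.015]] [ 0.0006 -0.0001]
stubtop -x edge [[-0.0363, 0.0034], [-0.0363, -0.0025]] [-0.0363  0.0004]
[-0.0291  0.0012]
```

jog_arm --pt "0.68 0.0005 0 0.0003 0" --pt "0.68 0 0.005 0 0" --pt "0.68 0 0.005 0 0" --pt "0.68 0 0.005 0 0" --pt "0.68 0 0.004 0 0" --pt "0.68 0 0.003 0 0" --pt "0.68 0 0.002 0 0" --pt "0.68 0 0 0 0"

```text
time_s: 6.88
tcp_pos: [0.5643, 0.173, 0.1309]
eef_rot: [-90.0, -0.0, -104.4]
contact_force: [0.5, 0.5, -0.6]
gripper_width: 0.0278
```

```bash
python3 look.py wrist w8 270,150,380,270
```

```text
[0.5643 0.173  0.1309] [-9.0040e+01 -4.0000e-02 -1.0445e+02] [ 0.48  0.5  -0.64] [ 0.01 -0.03 -0.  ] 0.0278 6.88
```

View pics/w8.png

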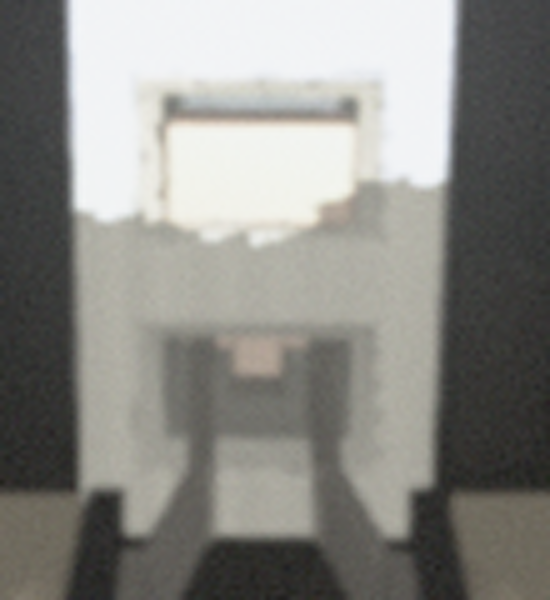

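jog_arm --pt "0.68 -0.0003 0.003 0 0" --pt "0.68 0 0.003 0 0" --pt "0.68 0 0.003 0 0" --pt "0.68 0 0.003 0 0" --pt "0.68 0 0.002 0 0" --pt "0.68 0 0 0 0" --pt "0.68 0 0 0 0"

```text
time_s: 7.52
tcp_pos: [0.5646, 0.1734, 0.1174]
eef_rot: [-90.0, -0.0, -104.4]
contact_force: [-0.1, -0.2, -0.1]
gripper_width: 0.0285
```

```bash
python3 look.py wrist w9 270,150,380,270
```

```text
[0.5646 0.1734 0.1174] [-9.0010e+01 -2.0000e-02 -1.0444e+02] [-0.13 -0.2  -0.11] [-0.05  0.    0.01] 0.02854 7.52
```

View pics/w9.png

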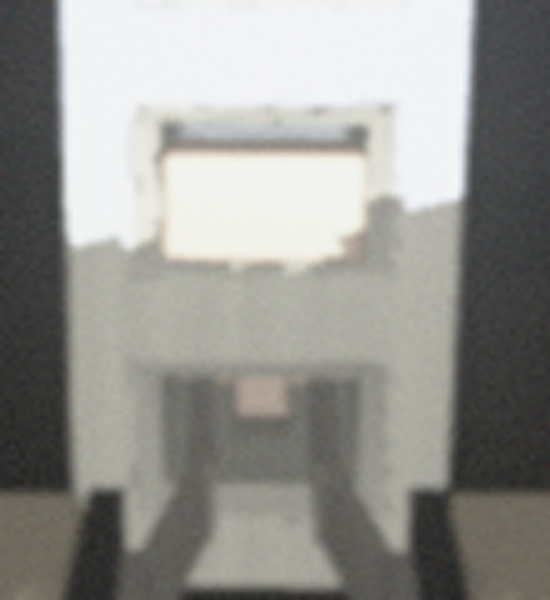

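jog_arm --pt "0.68 0 0.002 0 0" --pt "0.68 0 0.0015 0 0" --pt "0.68 0 0.001 0 0" --pt "0.68 0 0 0 0" --pt "0.685 0 0 0 0" --pt "0.69 0 0 0 0" --pt "0.695 0 0 0 0" --pt "0.7 0 0 0 0" --pt "0.704 0 0 0 0" --pt "0.708 0 0 0 0" --pt "0.712 0 0 0 0" --pt "0.712 0 0 0 0" --squeeze 10

```text
time_s: 8.57
tcp_pos: [0.5647, 0.1736, 0.1131]
eef_rot: [-90.0, 0.0, -104.4]
contact_force: [-0.3, 0.6, -1.1]
gripper_width: 0.0257
```

```bash
python3 look.py wrist w10 270,150,380,270
```

```text
[0.5647 0.1736 0.1131] [-8.9990e+01  2.0000e-02 -1.0444e+02] [-0.25  0.55 -1.09] [ 0.32 -0.01  0.03] 0.02575 8.57
```

View pics/w10.png

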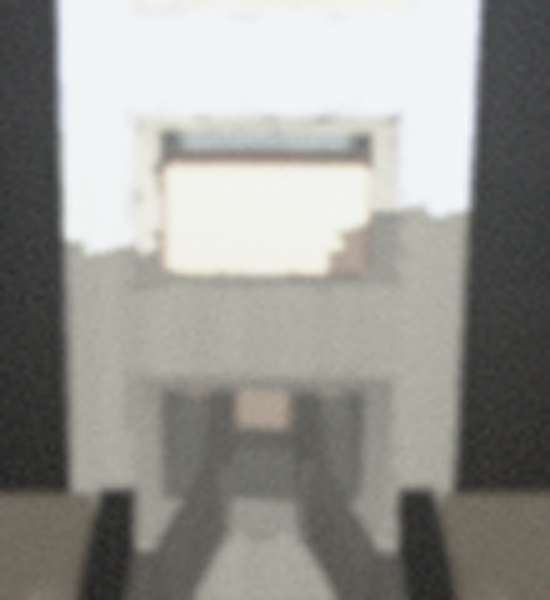

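jog_arm --pt "0.716 0 0 0 0" --pt "0.72 0 0 0 0" --pt "0.725 0 0 0 0" --squeeze 14

```text
time_s: 8.87
tcp_pos: [0.5647, 0.1736, 0.1131]
eef_rot: [-90.0, 0.0, -104.4]
contact_force: [-0.3, 1.1, -0.2]
gripper_width: 0.0255
```

jog_arm --pt "0.73 0 0 0 0" --pt "0.735 0 0 0 0" --pt "0.74 0 0 0 0" --squeeze 19

```text
time_s: 9.12
tcp_pos: [0.5647, 0.1736, 0.1131]
eef_rot: [-90.0, 0.0, -104.4]
contact_force: [0.2, 1.1, -1.7]
gripper_width: 0.0261
```

jog_arm --pt "0.74 0 0 0 0" --pt "0.74 0 0 0 0" --squeeze 24

```text
time_s: 9.28
tcp_pos: [0.5647, 0.1736, 0.1131]
eef_rot: [-90.0, 0.0, -104.4]
contact_force: [0.0, 1.8, -1.0]
gripper_width: 0.0254
```

jog_arm --pt "0.745 0 0 0 0" --pt "0.75 0 0 0 0" --squeeze 29

```text
time_s: 9.45
tcp_pos: [0.5647, 0.1736, 0.1131]
eef_rot: [-90.0, 0.0, -104.4]
contact_force: [0.4, 1.3, -0.5]
gripper_width: 0.0255
```

jog_arm --pt "0.755 0 0 0 0" --pt "0.76 0 0 0 0" --pt "0.77 0 0 0 0" --squeeze 34

```text
time_s: 9.7
tcp_pos: [0.5647, 0.1736, 0.1131]
eef_rot: [-90.0, 0.0, -104.4]
contact_force: [1.2, 2.3, -0.7]
gripper_width: 0.0252
```

jog_arm --pt "0.78 0 0 0 0" --pt "0.79 0 0 0 0" --pt "0.8 0 0 0 0" --squeeze 38

```text
time_s: 9.95
tcp_pos: [0.5648, 0.1736, 0.1131]
eef_rot: [-90.0, 0.0, -104.4]
contact_force: [0.0, 1.9, -0.4]
gripper_width: 0.0254
```

jog_arm --pt "0.8 -0.0002 -0.001 0 0" --pt "0.8 0 -0.001 0 0" --pt "0.8 0 -0.0015 0 0" --pt "0.8 0 -0.0015 0 0" --pt "0.8 0 0 0 0"

```text
time_s: 10.37
tcp_pos: [0.5644, 0.1732, 0.1181]
eef_rot: [-90.0, -0.1, -104.4]
contact_force: [1.1, -0.2, -4.0]
gripper_width: 0.0251
```

```bash
python3 look.py wrist w11 270,150,380,270
```

```text
[0.5644 0.1732 0.1181] [-9.0030e+01 -5.0000e-02 -1.0445e+02] [ 1.09 -0.24 -4.05] [-0.3  -0.52 -0.01] 0.02507 10.37
```

View pics/w11.png

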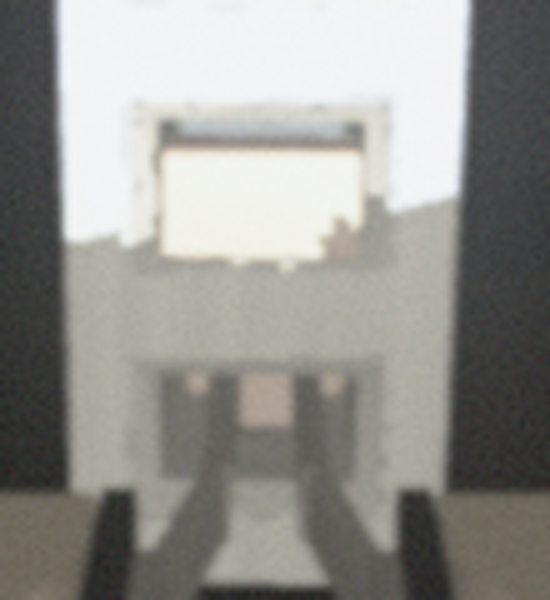

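jog_arm --pt "0.8 0 -0.0015 0 0" --pt "0.8 0 -0.0015 0 0" --pt "0.8 0 -0.0015 0 0" --pt "0.8 0 -0.0015 0 0" --pt "0.8 0 -0.0015 0 0" --pt "0.8 0 -0.0015 0 0" --pt "0.8 0 -0.0015 0 0" --pt "0.8 0 -0.0015 0 0" --pt "0.8 0 -0.0015 0 0" --pt "0.8 0 0 0 0"

```text
time_s: 11.25
tcp_pos: [0.5649, 0.1738, 0.1321]
eef_rot: [-90.0, 0.0, -104.4]
contact_force: [-0.9, 1.2, 0.2]
gripper_width: 0.0251
```

```bash
python3 look.py wrist w12 270,150,380,270
```

```text
[0.5649 0.1738 0.1321] [-8.9970e+01  3.0000e-02 -1.0444e+02] [-0.87  1.19  0.16] [ 0.12  0.3  -0.04] 0.02511 11.25
```

View pics/w12.png

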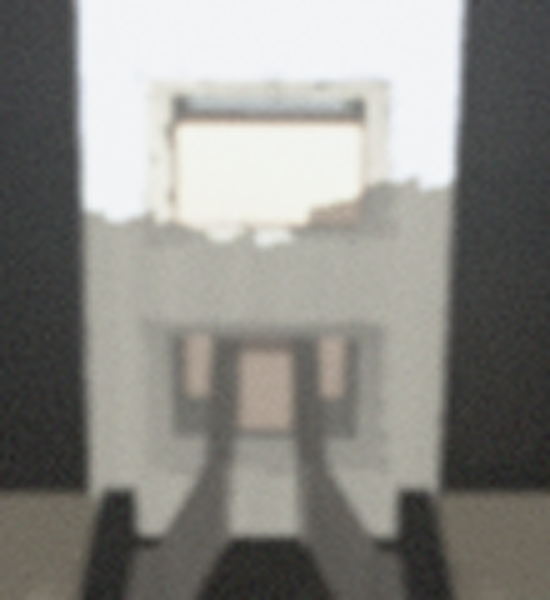

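jog_arm --pt "0.8 0 -0.003 0 0" --pt "0.8 0 -0.005 0 0" --pt "0.8 0 -0.006 0 0" --pt "0.8 0 -0.006 0 0" --pt "0.8 0 -0.006 0 0" --pt "0.8 0 -0.006 0 0" --pt "0.8 0 -0.006 0 0" --pt "0.8 0 -0.006 0 0" --pt "0.8 0 -0.006 0 0" --pt "0.8 0 -0.006 0 0" --pt "0.8 0 -0.004 0 0" --pt "0.8 0 0 0 0"

```text
time_s: 12.3
tcp_pos: [0.5652, 0.1739, 0.1928]
eef_rot: [-89.9, 0.1, -104.4]
contact_force: [-0.1, 0.2, -0.4]
gripper_width: 0.0258
```

```bash
python3 look.py wrist w13 240,100,400,260
```

```text
[0.5652 0.1739 0.1928] [-8.9930e+01  6.0000e-02 -1.0443e+02] [-0.09  0.22 -0.36] [-0.04 -0.08 -0.01] 0.02584 12.3
```

View pics/w13.png

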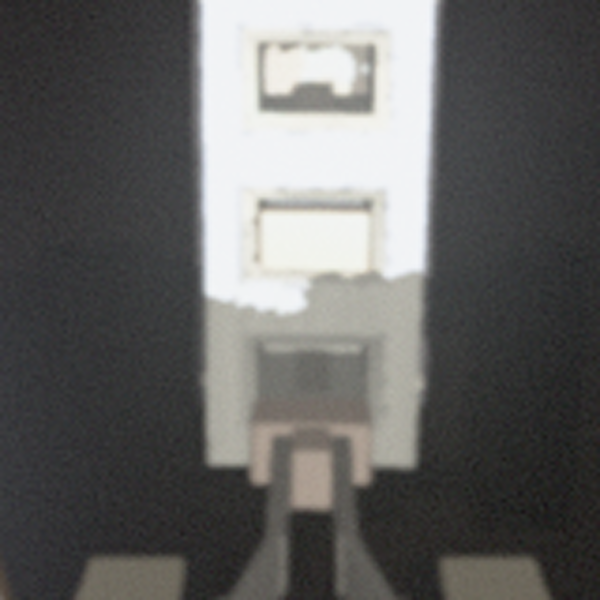

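```bash
python3 - <<'E'
from h import *
import pickle
c=pickle.load(open("w13.pkl","rb"));save(c,"w13c.png",(295,195,350,240),14)
h=np.array([.5925,.1655]);a=np.radians(-14.7);R=np.array([[np.cos(a),-np.sin(a)],[np.sin(a),np.cos(a)]])
cr=lambda L:np.array(L)/3.75+[240,100]-0.37
for n,uv,z in [("p2",[(238,28),(393,28),(388,133),(238,133)],.06),("p1",[(238,190),(388,190),(386,280),(238,280)],.06),("top",[(202,0),(205,467),(420,467),(440,0)],.06)]:
    P=onz(c,cr(uv),z)[:,:2];print(n,((P-h)@R).round(4).tolist(),((P.mean(0)-h)@R).round(4))
E
```

```text
p2 [[0.0422, 0.0157], [0.0423, -0.0154], [0.0214, -0.0148], [0.0213, 0.0159]] [0.0318 0.0003]
p1 [[0.0096, 0.0161], [0.0097, -0.0151], [-0.0095, -0.0151], [-0.0096, 0.0163]] [0.0001 0.0006]
top [[0.0476, 0.0228], [-0.0522, 0.0242], [-0.052, -0.0236], [0.0478, -0.0246]] [-0.0022 -0.0003]
```

View pics/w13c.png

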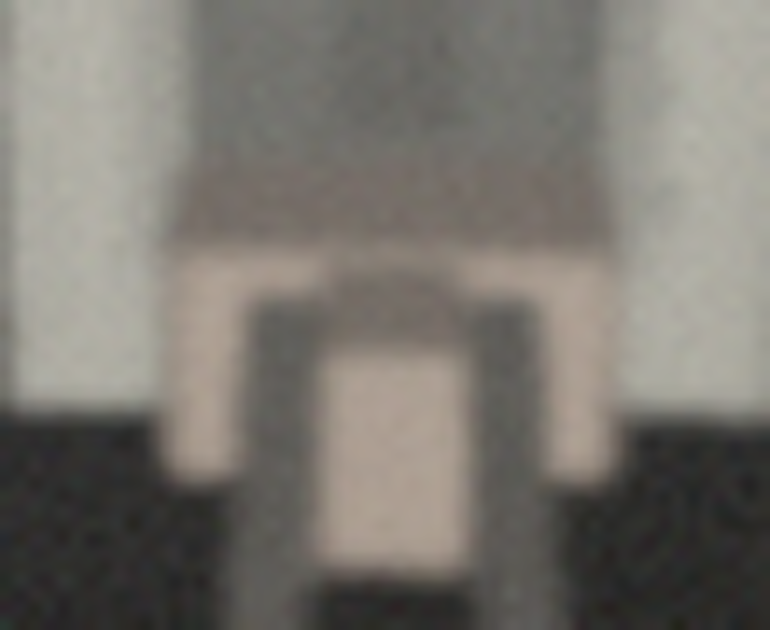

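```bash
python3 - <<'E'
from h import *
import pickle
c=pickle.load(open("w13.pkl","rb"))
h=np.array([.5925,.1655]);a=np.radians(-14.7);R=np.array([[np.cos(a),-np.sin(a)],[np.sin(a),np.cos(a)]])
cr=lambda L:np.array(L)/14+[295,195]-0.46
q=cr([(165,245),(616,245),(617,485),(163,485)])
for y in (.081,.083):
    P=toolpt(c,q,y);print(y,P.round(4).tolist(),P.mean(0).round(4))
print("bottom edge",toolpt(c,cr([(185,170),(608,165)]),.099).round(4))
print("tip",toolpt(c,cr([(283,298),(508,298)]),.081).round(4))
print("stub top",toolpt(c,cr([(318,348),(470,348),(468,572),(316,572)]),.071).round(4).tolist())
s=r.get_state();print(((s["tcp_pos"][:2]-h)@R).round(4),s["eef_rot"])
E
```

```text
0.081 [[-0.0102, 0.081, 0.0054], [0.0112, 0.081, 0.0054], [0.0115, 0.081, -0.0069], [-0.0105, 0.081, -0.0069]] [ 0.0005  0.081  -0.0007]
0.083 [[-0.0103, 0.083, 0.0047], [0.0113, 0.083, 0.0047], [0.0116, 0.083, -0.0077], [-0.0106, 0.083, -0.0077]] [ 0.0005  0.083  -0.0015]
bottom edge [[-0.0101  0.099   0.0031]
 [ 0.0116  0.099   0.0033]]
tip [[-0.0046  0.081   0.0027]
 [ 0.0061  0.081   0.0027]]
stub top [[-0.0028, 0.071, 0.004], [0.0041, 0.071, 0.004], [0.0041, 0.071, -0.0072], [-0.003, 0.071, -0.0072]]
[-0.0288  0.001 ] [-8.99653483e+01  3.94003583e-02 -1.04441117e+02]
```

jog_arm --pt "0.8 0 0 0.003 0" --pt "0.8 0 0 0.006 0" --pt "0.8 0 0 0.009 0" --pt "0.8 0 0 0.011 0" --pt "0.8 0 0 0.011 0" --pt "0.8 0 0 0.01 0" --pt "0.8 0 0 0.007 0" --pt "0.8 0 0 0.004 0" --pt "0.8 0 0 0.0015 0" --pt "0.8 0 0.004 0 0" --pt "0.8 0 0.004 0 0" --pt "0.8 0 0 0 0"

```text
time_s: 13.35
tcp_pos: [0.6243, 0.158, 0.1824]
eef_rot: [-90.1, -0.0, -104.4]
contact_force: [-0.4, -0.3, -0.9]
gripper_width: 0.0255
```

```bash
python3 look.py wrist w14 240,140,400,260
```

```text
[0.6243 0.158  0.1824] [-9.0090e+01 -5.0000e-02 -1.0444e+02] [-0.38 -0.3  -0.88] [-0.05  0.04  0.02] 0.02546 13.35
```

View pics/w14.png

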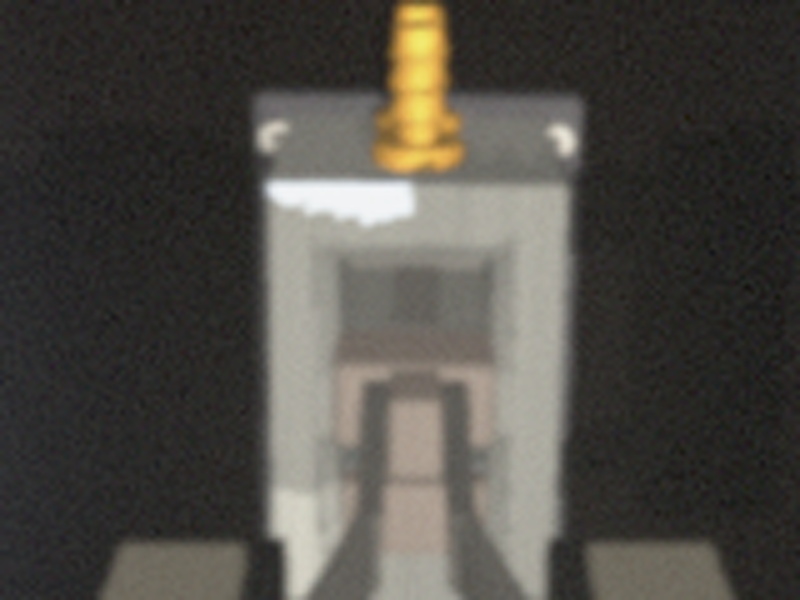

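```bash
python3 - <<'E'
from h import *
import pickle
c=pickle.load(open("w14.pkl","rb"))
h=np.array([.5925,.1655]);a=np.radians(-14.7);R=np.array([[np.cos(a),-np.sin(a)],[np.sin(a),np.cos(a)]])
cr=lambda L:np.array(L)/5+[240,140]-0.4
H=lambda uv,z:((onz(c,cr(uv),z)[:,:2]-h)@R).round(4)
print("flare +x corners (exp 42.25,+-15.25)",H([(310,246),(518,246)],.06).tolist())
print("holder top +x corners (52,+-23)",H([(264,182),(572,182)],.06).tolist())
q=cr([(337,364),(495,364)]);print("shoulder front, tool",toolpt(c,q,.083).round(4).tolist(), "holder", H([(337,364),(495,364)],.1824-.083).tolist())
q=cr([(341,333),(490,333)]);print("bottom front, tool",toolpt(c,q,.099).round(4).tolist(),"holder",H([(341,333),(490,333)],.1824-.099).tolist())
E
```

```text
flare +x corners (exp 42.25,+-15.25) [[0.0422, 0.0164], [0.0423, -0.0158]]
holder top +x corners (52,+-23) [[0.0524, 0.0233], [0.0526, -0.0239]]
shoulder front, tool [[-0.0099, 0.083, 0.0045], [0.0114, 0.083, 0.0044]] holder [[0.0369, 0.0107], [0.037, -0.0106]]
bottom front, tool [[-0.01, 0.099, 0.0035], [0.0114, 0.099, 0.0034]] holder [[0.0359, 0.0108], [0.036, -0.0106]]
```

jog_arm --pt "0.8 0 0.002 0.0009 0" --pt "0.8 0 0.004 0.0009 0" --pt "0.8 0 0.005 0 0" --pt "0.8 0 0.005 0 0" --pt "0.8 0 0.004 0 0" --pt "0.8 0 0.003 0 0" --pt "0.8 0 0 0 0" --pt "0.8 0 0 0 0"

```text
time_s: 14.07
tcp_pos: [0.6269, 0.1576, 0.1603]
eef_rot: [-90.0, -0.0, -104.4]
contact_force: [1.0, -0.5, -0.8]
gripper_width: 0.0258
```

```bash
python3 look.py wrist w15 240,140,400,260
```

```text
[0.6269 0.1576 0.1603] [-9.0020e+01 -2.0000e-02 -1.0444e+02] [ 0.97 -0.46 -0.8 ] [-0.04 -0.02  0.03] 0.02575 14.07
```

View pics/w15.png

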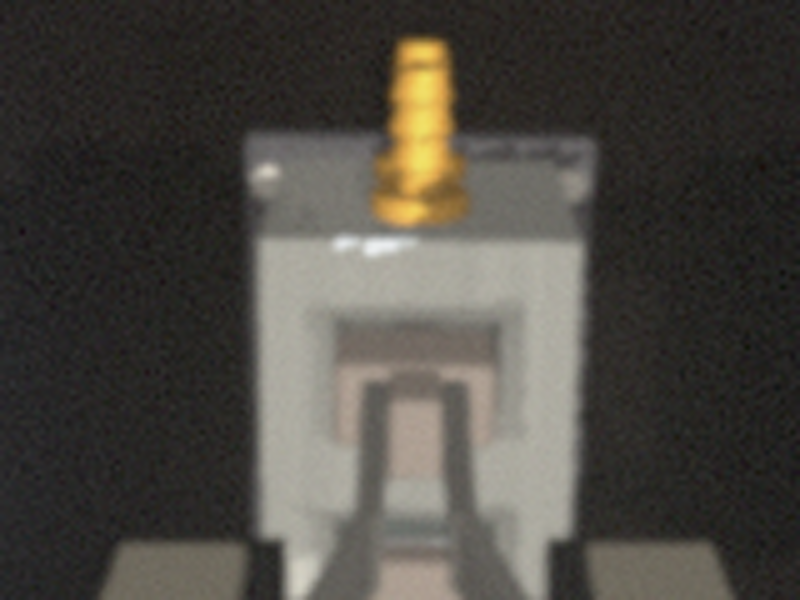

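```bash
python3 - <<'E'
from h import *
import pickle
c=pickle.load(open("w15.pkl","rb"))
h=np.array([.5925,.1655]);a=np.radians(-14.7);R=np.array([[np.cos(a),-np.sin(a)],[np.sin(a),np.cos(a)]])
cr=lambda L:np.array(L)/5+[240,140]-0.4
H=lambda uv,z:((onz(c,cr(uv),z)[:,:2]-h)@R).round(4)
print("flare",H([(308,308),(522,306)],.06).tolist(),"top",H([(254,240),(587,240)],.06).tolist())
print("shoulder",H([(336,362),(497,362),(497,440),(333,440)],.1603-.083).tolist(),"bottom",H([(340,329),(495,329)],.1603-.099).tolist())
E
```

```text
flare [[0.042, 0.0158], [0.0425, -0.0149]] top [[0.0521, 0.0233], [0.0523, -0.0239]]
shoulder [[0.04, 0.0111], [0.0401, -0.0106], [0.0288, -0.0108], [0.0287, 0.0116]] bottom [[0.0393, 0.0112], [0.0394, -0.011]]
```

jog_arm --pt "0.8 0 0 -0.001 0" --pt "0.8 0 0.002 0 0" --pt "0.8 0 0.002 0 0" --pt "0.8 0 0.002 0 0" --pt "0.8 0 0.002 0 0" --pt "0.8 0 0 0 0" --pt "0.8 0 0 0 0"

```text
time_s: 14.7
tcp_pos: [0.6259, 0.1578, 0.1523]
eef_rot: [-90.0, -0.0, -104.4]
contact_force: [0.2, 0.1, -0.5]
gripper_width: 0.0257
```

```bash
python3 look.py wrist w16 240,140,400,260
```

```text
[0.6259 0.1578 0.1523] [-9.0020e+01 -2.0000e-02 -1.0444e+02] [ 0.21  0.15 -0.53] [ 0.01 -0.03 -0.04] 0.02575 14.7
```

View pics/w16.png

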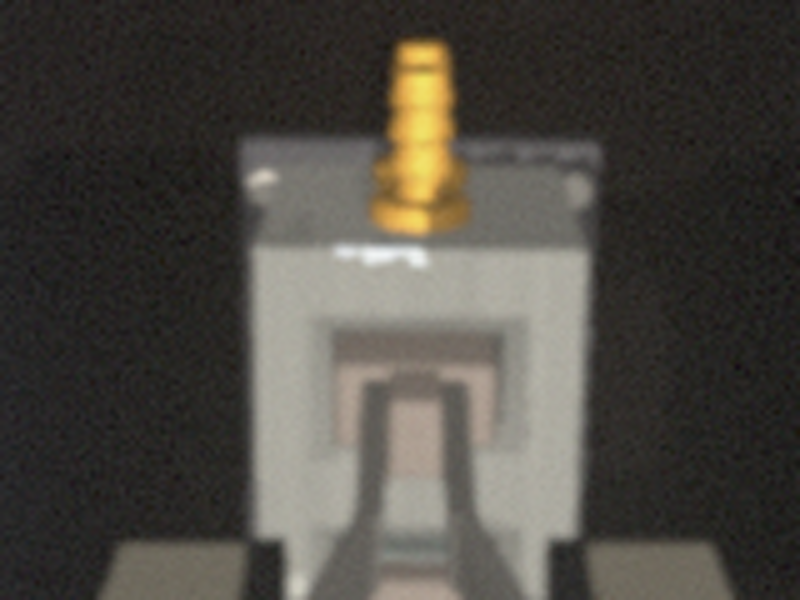

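jog_arm --pt "0.8 0 0.0015 0 0" --pt "0.8 0 0.0015 0 0" --pt "0.8 0 0.0015 0 0" --pt "0.8 0 0.0015 0 0" --pt "0.8 0 0 0 0"

```text
time_s: 15.17
tcp_pos: [0.6258, 0.1578, 0.1461]
eef_rot: [-90.0, -0.0, -104.4]
contact_force: [-0.5, 0.4, -0.8]
gripper_width: 0.0258
```

jog_arm --pt "0.8 0 0.0015 0 0" --pt "0.8 0 0.0015 0 0" --pt "0.8 0 0.0015 0 0" --pt "0.8 0 0.0015 0 0" --pt "0.8 0 0 0 0"

```text
time_s: 15.58
tcp_pos: [0.6258, 0.1578, 0.1401]
eef_rot: [-90.0, -0.0, -104.4]
contact_force: [0.2, 0.2, -0.7]
gripper_width: 0.0254
```

jog_arm --pt "0.8 0 0.0015 0 0" --pt "0.8 0 0.0015 0 0" --pt "0.8 0 0.001 0 0" --pt "0.8 0 0 0 0"

```text
time_s: 15.92
tcp_pos: [0.6259, 0.1578, 0.1363]
eef_rot: [-90.0, -0.0, -104.4]
contact_force: [0.0, 0.2, -1.4]
gripper_width: 0.0257
```

jog_arm --pt "0.8 0 0.001 0 0" --pt "0.8 0 0.001 0 0" --pt "0.8 0 0.001 0 0" --pt "0.8 0 0.001 0 0" --pt "0.8 0 0 0 0"

```text
time_s: 16.33
tcp_pos: [0.6259, 0.1578, 0.1323]
eef_rot: [-90.0, -0.0, -104.4]
contact_force: [1.0, -0.4, -1.9]
gripper_width: 0.0257
```

jog_arm --pt "0.8 0 0.001 0 0" --pt "0.8 0 0.001 0 0" --pt "0.8 0 0 0 0"

```text
time_s: 16.58
tcp_pos: [0.6259, 0.1578, 0.1303]
eef_rot: [-90.0, -0.0, -104.4]
contact_force: [0.3, -0.1, -1.5]
gripper_width: 0.0259
```

jog_arm --pt "0.8 0 0.0007 0 0" --pt "0.8 0 0.0008 0 0" --pt "0.8 0 0 0 0"

```text
time_s: 16.83
tcp_pos: [0.6259, 0.1579, 0.1289]
eef_rot: [-90.0, -0.0, -104.4]
contact_force: [-0.0, 0.3, 0.1]
gripper_width: 0.0256
```

jog_arm --pt "0.8 0 0.0007 0 0" --pt "0.8 0 0.0008 0 0" --pt "0.8 0 0 0 0"

```text
time_s: 17.08
tcp_pos: [0.6259, 0.1578, 0.1274]
eef_rot: [-90.0, -0.0, -104.4]
contact_force: [0.1, 0.6, -0.6]
gripper_width: 0.0252
```

jog_arm --pt "0.8 0 0.0005 0 0" --pt "0.8 0 0.0005 0 0" --pt "0.8 0 0 0 0"

```text
time_s: 17.33
tcp_pos: [0.626, 0.1579, 0.1265]
eef_rot: [-90.0, -0.0, -104.4]
contact_force: [-0.7, -0.2, -1.2]
gripper_width: 0.0257
```

jog_arm --pt "0.8 0 0.0005 0 0" --pt "0.8 0 0.0005 0 0" --pt "0.8 0 0 0 0"

```text
time_s: 17.58
tcp_pos: [0.6263, 0.1579, 0.1257]
eef_rot: [-90.0, 0.0, -104.4]
contact_force: [0.1, 0.9, 0.6]
gripper_width: 0.0257
```

jog_arm --pt "0.8 0 0.0005 0 0" --pt "0.8 0 0.0005 0 0" --pt "0.8 0 0 0 0"

```text
time_s: 17.83
tcp_pos: [0.6264, 0.158, 0.1249]
eef_rot: [-90.0, 0.0, -104.4]
contact_force: [0.8, -0.2, 2.2]
gripper_width: 0.0254
```

jog_arm --pt "0.8 0 0.0005 0 0" --pt "0.8 0 0.0005 0 0" --pt "0.8 0 0 0 0"

```text
time_s: 18.08
tcp_pos: [0.6266, 0.158, 0.1244]
eef_rot: [-89.9, 0.0, -104.4]
contact_force: [0.1, -0.6, 4.9]
gripper_width: 0.0252
```

jog_arm --pt "0.8 0 0.0005 0 0" --pt "0.8 0 0.0005 0 0" --pt "0.8 0 0 0 0"

```text
time_s: 18.33
tcp_pos: [0.6266, 0.158, 0.1236]
eef_rot: [-89.9, 0.0, -104.4]
contact_force: [0.1, -1.6, 5.6]
gripper_width: 0.0252
```

```bash
python3 look.py wrist w17 280,160,360,220
```

```text
[0.6266 0.158  0.1236] [-8.9920e+01  4.0000e-02 -1.0442e+02] [ 0.07 -1.58  5.61] [-0.26 -0.08 -0.05] 0.02517 18.33
```

View pics/w17.png

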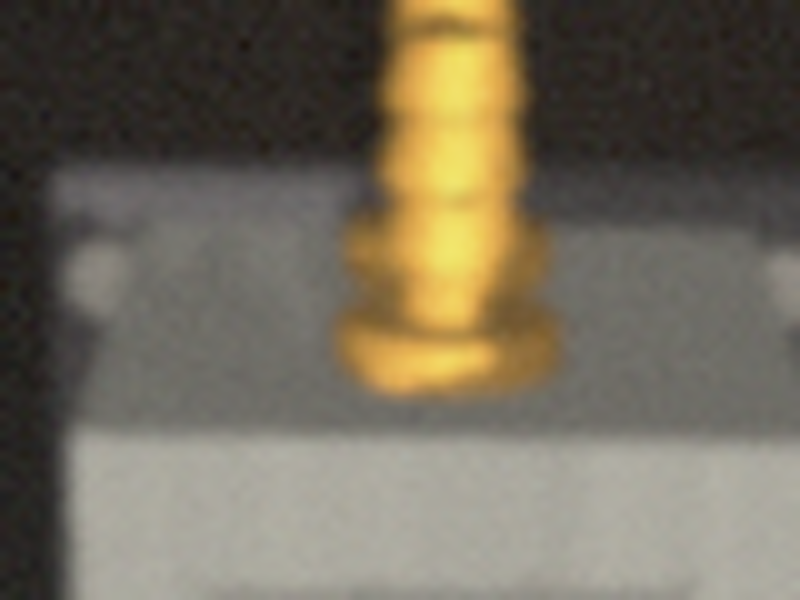

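```bash
python3 - <<'E'
from h import *
import pickle
c=pickle.load(open("w17.pkl","rb"));save(c,"w17c.png",(285,190,365,250),10)
E
```

```text
(no output)
```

View pics/w17c.png

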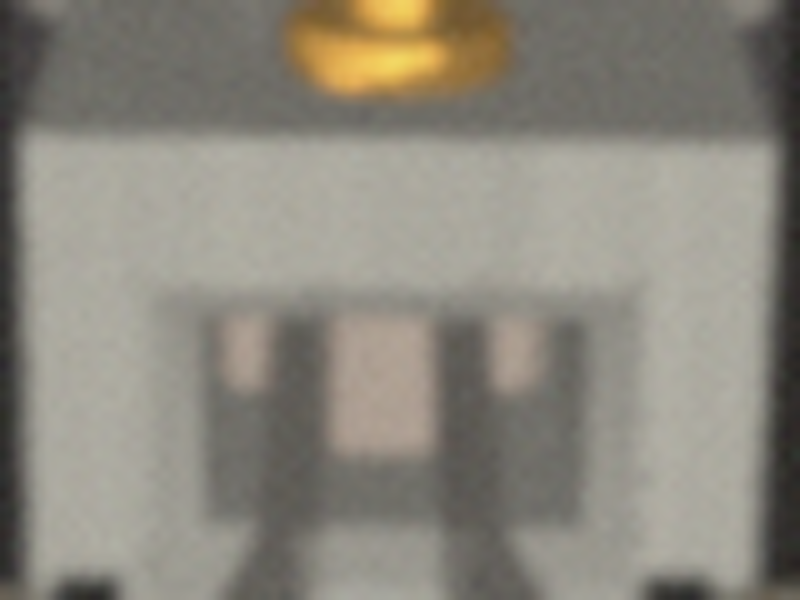

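jog_arm --pt "0.8 0.0004 0.0005 0 0" --pt "0.8 0 0.0005 0 0" --pt "0.8 0 0 0 0"

```text
time_s: 18.63
tcp_pos: [0.6265, 0.1579, 0.1225]
eef_rot: [-89.9, 0.1, -104.4]
contact_force: [1.1, -0.3, 4.6]
gripper_width: 0.0259
```

jog_arm --pt "0.8 0 0.0005 0 0" --pt "0.8 0 0.0005 0 0" --pt "0.8 0 0 0 0"

```text
time_s: 18.88
tcp_pos: [0.6264, 0.1578, 0.1213]
eef_rot: [-89.9, 0.1, -104.4]
contact_force: [0.4, 1.3, 4.8]
gripper_width: 0.0258
```

jog_arm --pt "0.8 0 0.0005 0 0" --pt "0.8 0 0.0005 0 0" --pt "0.8 0 0 0 0"

```text
time_s: 19.13
tcp_pos: [0.6263, 0.1577, 0.1199]
eef_rot: [-90.0, 0.0, -104.4]
contact_force: [1.7, 0.7, 4.8]
gripper_width: 0.0254
```

jog_arm --pt "0.8 0 0.0005 0 0" --pt "0.8 0 0.0005 0 0" --pt "0.8 0 0 0 0"

```text
time_s: 19.38
tcp_pos: [0.6262, 0.1576, 0.1185]
eef_rot: [-90.0, 0.0, -104.4]
contact_force: [2.2, 0.4, 3.9]
gripper_width: 0.0252
```

jog_arm --pt "0.8 0 0.0004 0 0" --pt "0.8 0 0.0004 0 0" --pt "0.8 0 0 0 0"

```text
time_s: 19.63
tcp_pos: [0.626, 0.1575, 0.1177]
eef_rot: [-90.0, 0.0, -104.4]
contact_force: [3.1, 0.2, 2.4]
gripper_width: 0.0253
```

jog_arm --pt "0.8 0 0.0004 0 0" --pt "0.8 0 0.0004 0 0" --pt "0.8 0 0 0 0"

```text
time_s: 19.88
tcp_pos: [0.6259, 0.1574, 0.1168]
eef_rot: [-90.0, -0.0, -104.4]
contact_force: [2.0, -0.3, 2.7]
gripper_width: 0.0255
```

jog_arm --pt "0.8 0 0.0004 0 0" --pt "0.8 0 0.0004 0 0" --pt "0.8 0 0 0 0"

```text
time_s: 20.13
tcp_pos: [0.6259, 0.1574, 0.1161]
eef_rot: [-90.0, -0.0, -104.4]
contact_force: [3.3, 0.1, 2.4]
gripper_width: 0.0258
```

jog_arm --pt "0.8 0 0.0004 0 0" --pt "0.8 0 0.0004 0 0" --pt "0.8 0 0 0 0"

```text
time_s: 20.38
tcp_pos: [0.6259, 0.1574, 0.1152]
eef_rot: [-90.0, -0.0, -104.4]
contact_force: [3.8, -0.5, 2.5]
gripper_width: 0.0254
```

jog_arm --pt "0.8 0 0.0004 0 0" --pt "0.8 0 0.0004 0 0" --pt "0.8 0 0 0 0"

```text
time_s: 20.63
tcp_pos: [0.6259, 0.1574, 0.1144]
eef_rot: [-90.0, -0.0, -104.4]
contact_force: [3.7, -0.7, 2.3]
gripper_width: 0.0254
```

jog_arm --pt "0.8 0 0.0004 0 0" --pt "0.8 0 0.0004 0 0" --pt "0.8 0 0 0 0"

```text
time_s: 20.88
tcp_pos: [0.626, 0.1575, 0.114]
eef_rot: [-90.0, -0.0, -104.4]
contact_force: [3.3, -0.8, 4.6]
gripper_width: 0.025
```

jog_arm --pt "0.8 0 0.0004 0 0" --pt "0.8 0 0.0004 0 0" --pt "0.8 0 0 0 0"

```text
time_s: 21.13
tcp_pos: [0.6262, 0.1575, 0.1139]
eef_rot: [-89.9, 0.0, -104.4]
contact_force: [0.8, -0.5, 8.7]
gripper_width: 0.0257
```

jog_arm --pt "0.8 0 0.0004 0 0" --pt "0.8 0 0.0003 0 0" --pt "0.8 0 0 0 0" --pt "0.8 0 0 0 0"

```text
time_s: 21.47
tcp_pos: [0.6263, 0.1575, 0.1137]
eef_rot: [-89.9, 0.0, -104.4]
contact_force: [0.6, -1.1, 11.5]
gripper_width: 0.0255
```

```bash
python3 look.py wrist w18 285,190,365,250
```

```text
[0.6263 0.1575 0.1137] [-8.9930e+01  3.0000e-02 -1.0441e+02] [ 0.6  -1.14 11.47] [-0.56 -0.34  0.  ] 0.02555 21.47
```

View pics/w18.png

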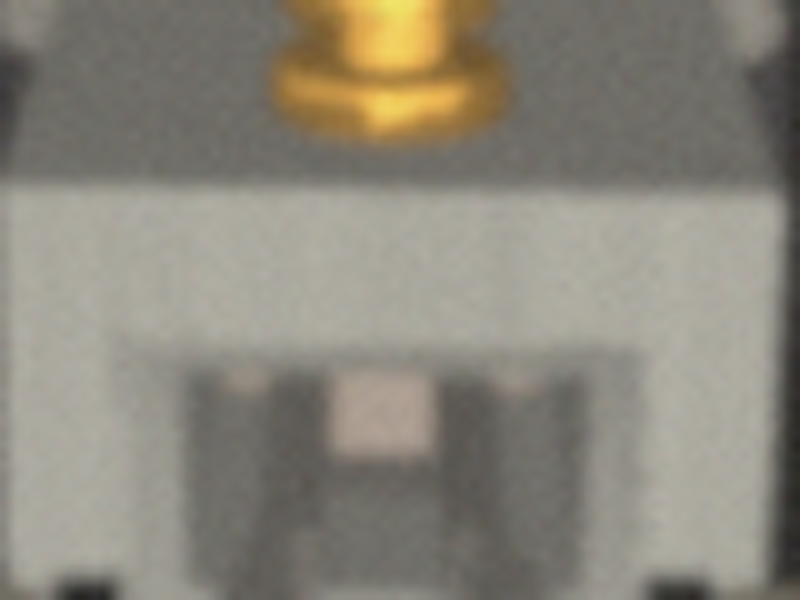

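jog_arm --pt "0.8 0 -0.0006 0 0" --pt "0.8 0 -0.0006 0 0" --pt "0.8 0 0 0 0" --pt "0.8 0 0 0 0"

```text
time_s: 21.85
tcp_pos: [0.626, 0.1575, 0.1137]
eef_rot: [-90.0, 0.0, -104.4]
contact_force: [2.0, -0.3, 5.6]
gripper_width: 0.0256
```

jog_arm --pt "0.75 0 0 0 0" --pt "0.72 0 0 0 0" --pt "0.715 0 0 0 0" --pt "0.71 0 0 0 0" --pt "0.705 0 0 0 0" --pt "0.7 0 0 0 0" --pt "0.695 0 0 0 0" --pt "0.69 0 0 0 0" --pt "0.685 0 0 0 0" --pt "0.68 0 0 0 0" --pt "0.68 0 0 0 0" --squeeze 15

```text
time_s: 22.77
tcp_pos: [0.6257, 0.1574, 0.1133]
eef_rot: [-90.0, -0.0, -104.4]
contact_force: [0.1, -0.8, 0.2]
gripper_width: 0.028
```

```bash
python3 look.py wrist w19 285,190,365,250
```

```text
[0.6257 0.1574 0.1133] [-9.0020e+01 -1.0000e-02 -1.0445e+02] [ 0.12 -0.78  0.23] [-0.03 -0.04  0.01] 0.02795 22.77
```

View pics/w19.png

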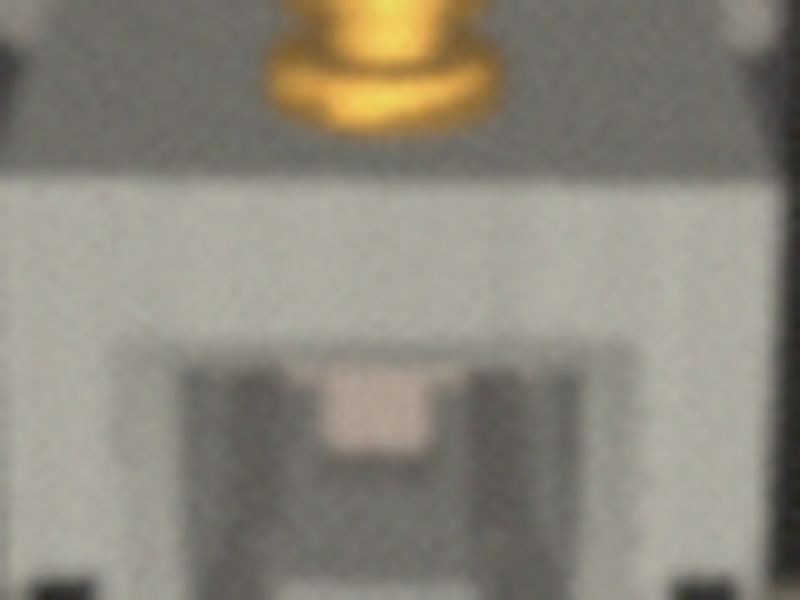

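jog_arm --pt "0.68 0 -0.002 0 0" --pt "0.68 0 -0.004 0 0" --pt "0.68 0 -0.006 0 0" --pt "0.68 0 -0.008 0 0" --pt "0.68 0 -0.01 0 0" --pt "0.68 0 -0.01 0 0" --pt "0.68 0 -0.012 0 0" --pt "0.68 0 -0.012 0 0" --pt "0.68 0 -0.01 0 0" --pt "0.68 0 -0.006 0 0" --pt "0.68 0 -0.003 0 0" --pt "0.68 0 0 0 0" --squeeze 10

```text
time_s: 23.82
tcp_pos: [0.6261, 0.1577, 0.1974]
eef_rot: [-89.9, 0.1, -104.4]
contact_force: [-0.4, 0.9, -1.5]
gripper_width: 0.0281
```

```bash
python3 look.py wrist w20 260,130,400,235
```

```text
[0.6261 0.1577 0.1974] [-8.9950e+01  5.0000e-02 -1.0444e+02] [-0.41  0.88 -1.52] [-0.05  0.06 -0.02] 0.02811 23.82
```

View pics/w20.png

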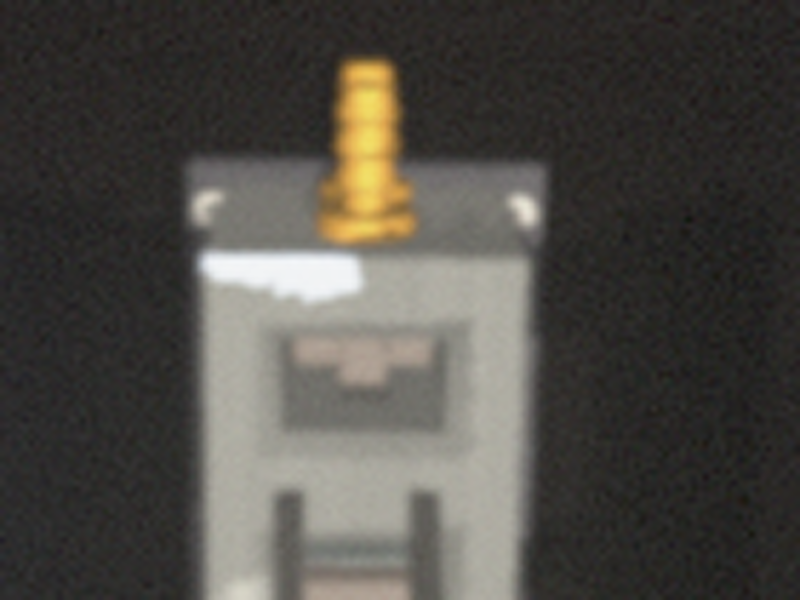

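```bash
python3 - <<'E'
from h import *
import pickle
c=pickle.load(open("w20.pkl","rb"))
h=np.array([.5925,.1655]);a=np.radians(-14.7);R=np.array([[np.cos(a),-np.sin(a)],[np.sin(a),np.cos(a)]])
k=800/140
cr=lambda L:np.array(L)/k+[260,130]-0.4
for z in(.042,.043,.046): print(z,((onz(c,cr([(340,384),(386,384)]),z)[:,:2]-h)@R).round(4).tolist())
print("shoulder",((onz(c,cr([(292,364),(433,364)]),.0307)[:,:2]-h)@R).round(4).tolist(),"top",((onz(c,cr([(203,253),(530,253)]),.06)[:,:2]-h)@R).round(4).tolist())
print("stand rel", (np.array([.4474,.2988])-r.get_state()["tcp_pos"][:2]))
E
```

```text
0.042 [[0.0278, 0.0035], [0.0278, -0.0035]]
0.043 [[0.0281, 0.0035], [0.0281, -0.0035]]
0.046 [[0.029, 0.0035], [0.0291, -0.0035]]
shoulder [[0.0276, 0.0113], [0.0277, -0.0112]] top [[0.0527, 0.0228], [0.0529, -0.0235]]
stand rel [-0.17841707  0.14128691]
```

jog_arm --pt "0.68 -0.004 0 -0.009 0" --pt "0.68 -0.008 0 -0.018 0" --pt "0.68 -0.01 0 -0.023 0" --pt "0.68 -0.01 0 -0.023 0" --pt "0.68 -0.01 0 -0.023 0" --pt "0.68 -0.01 0 -0.023 0" --pt "0.68 -0.01 0 -0.023 0" --pt "0.68 -0.01 0 -0.023 0" --pt "0.68 -0.01 0 -0.023 0" --pt "0.68 -0.006 0 -0.013 0" --pt "0.68 -0.0041 0 -0.0073 0" --pt "0.68 0 0 0 0"

```text
time_s: 24.87
tcp_pos: [0.4459, 0.2995, 0.1962]
eef_rot: [-90.0, -0.0, -104.3]
contact_force: [-0.6, 0.8, -1.3]
gripper_width: 0.028
```

jog_arm --pt "0.68 0 0 0 2" --pt "0.68 0 0 0 3" --pt "0.68 0 0 0 3" --pt "0.68 0 0 0 1" --pt "0.68 0 0 0 0" --pt "0.68 0 0 0 0"

```text
time_s: 25.37
tcp_pos: [0.4474, 0.2983, 0.1962]
eef_rot: [-90.0, -0.0, -113.4]
contact_force: [-0.3, 0.7, -0.6]
gripper_width: 0.028
```

```bash
python3 look.py wrist w21 250,140,410,260
```

```text
[0.4474 0.2983 0.1962] [-9.0000e+01 -3.0000e-02 -1.1339e+02] [-0.27  0.74 -0.59] [-0.01 -0.01 -0.01] 0.02803 25.37
```

View pics/w21.png

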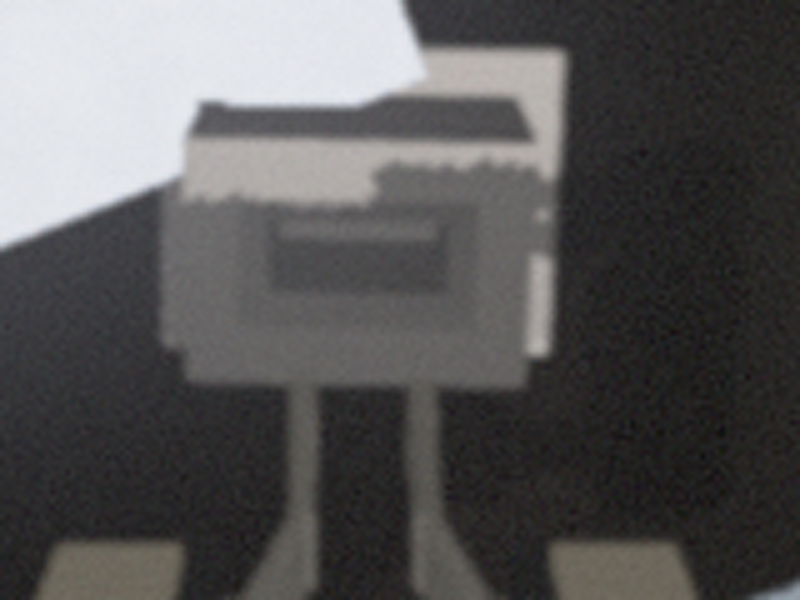

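```bash
python3 - <<'E'
from h import *
import pickle
c=pickle.load(open("w21.pkl","rb"))
cr=lambda L:np.array(L)/5+[250,140]-0.4
rect(c,cr([(186,138),(533,141),(525,386),(186,384)]),.046)
rect(c,cr([(240,203),(480,205),(478,328),(240,325)]),.046)
print(r.get_state()["tcp_pos"])
save(c,"w21c.png",(300,205,350,245),16)
E
```

```text
ctr [0.4463 0.2993] len 0.0591 0.0441 ang -113.9 155.6
ctr [0.4461 0.299 ] len 0.0412 0.022 ang -114.0 156.1
[0.4473202  0.29832293 0.19624247]
```

View pics/w21c.png

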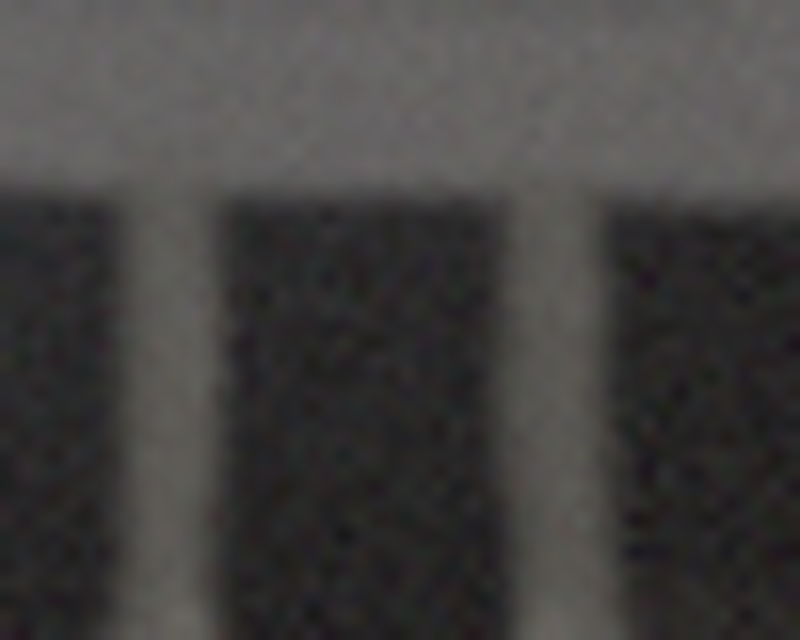

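jog_arm --pt "0.68 -0.0006 0.005 0.0003 0.4" --pt "0.68 0 0.01 0 0" --pt "0.68 0 0.015 0 0" --pt "0.68 0 0.015 0 0" --pt "0.68 0 0.012 0 0" --pt "0.68 0 0.008 0 0" --pt "0.68 0 0.005 0 0" --pt "0.68 0 0 0 0" --pt "0.68 0 0 0 0"

```text
time_s: 26.17
tcp_pos: [0.4478, 0.2991, 0.1264]
eef_rot: [-90.0, -0.0, -113.8]
contact_force: [-0.0, 0.3, -0.2]
gripper_width: 0.028
```

```bash
python3 look.py wrist w22 250,180,410,300
```

```text
[0.4478 0.2991 0.1264] [-8.9990e+01 -2.0000e-02 -1.1383e+02] [-0.04  0.28 -0.25] [ 0.03 -0.   -0.02] 0.02796 26.17
```

View pics/w22.png

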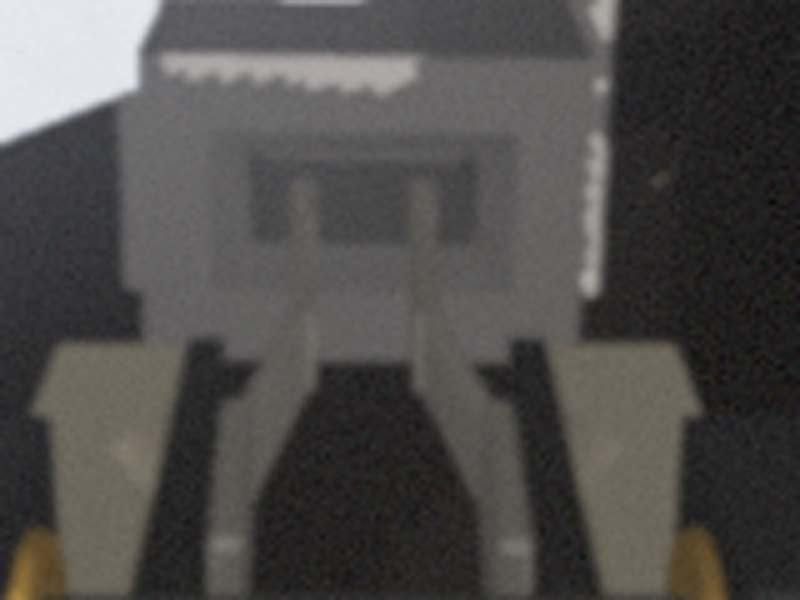

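jog_arm --pt "0.68 0 0.004 0 0" --pt "0.68 0 0.006 0 0" --pt "0.68 0 0.006 0 0" --pt "0.68 0 0.006 0 0" --pt "0.68 0 0.006 0 0" --pt "0.68 0 0.005 0 0" --pt "0.68 0 0.003 0 0" --pt "0.68 0 0.0015 0 0" --pt "0.68 0 0 0 0" --pt "0.68 0 0 0 0"

```text
time_s: 27.05
tcp_pos: [0.4478, 0.2991, 0.089]
eef_rot: [-90.0, 0.0, -113.8]
contact_force: [0.3, 0.0, -1.1]
gripper_width: 0.0282
```

```bash
python3 look.py wrist w23 250,180,410,300
```

```text
[0.4478 0.2991 0.089 ] [ -90.      0.   -113.84] [ 0.29  0.04 -1.15] [ 0.01 -0.02  0.03] 0.02815 27.05
```

View pics/w23.png

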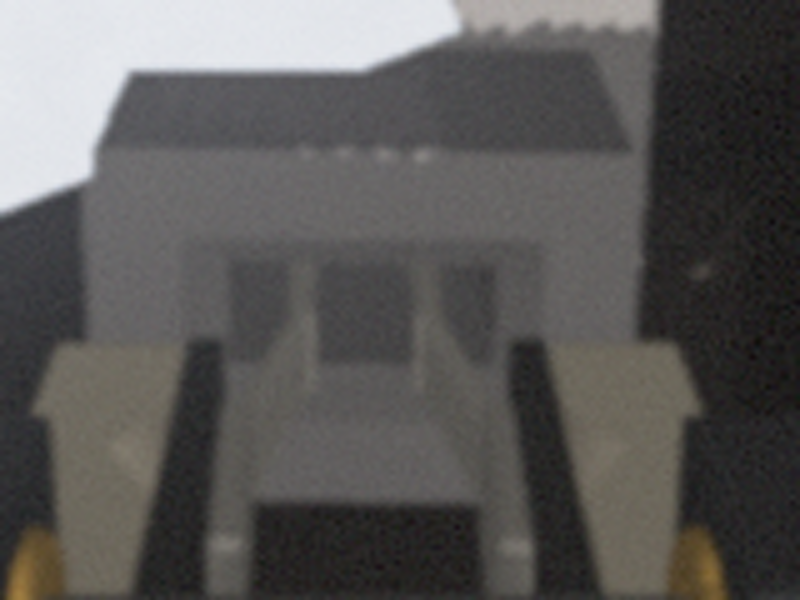

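jog_arm --pt "0.68 0 0.0007 0 0" --pt "0.68 0 0.0007 0 0" --pt "0.68 0 0.0006 0 0" --pt "0.68 0 0 0 0" --pt "0.68 0 0 0 0"

```text
time_s: 27.52
tcp_pos: [0.4477, 0.2991, 0.087]
eef_rot: [-90.0, 0.0, -113.8]
contact_force: [0.2, 0.9, -0.2]
gripper_width: 0.0281
```

jog_arm --pt "0.68 0 0.0004 0 0" --pt "0.68 0 0.0003 0 0" --pt "0.68 0 0 0 0"

```text
time_s: 27.77
tcp_pos: [0.4478, 0.2992, 0.0865]
eef_rot: [-90.0, 0.0, -113.8]
contact_force: [0.4, -0.2, 1.7]
gripper_width: 0.0283
```

Contact with the stand's floor was felt (z 0.0865, +1.7 N). I'll open slowly, then back out straight up.

jog_arm --pt "0.67 0 0 0 0" --pt "0.66 0 0 0 0" --pt "0.65 0 0 0 0" --pt "0.63 0 0 0 0" --pt "0.6 0 0 0 0" --pt "0.5 0 0 0 0" --pt "0.4 0 0 0 0" --pt "0.3 0 0 0 0" --pt "0.3 0 0 0 0"

```text
time_s: 28.52
tcp_pos: [0.4476, 0.299, 0.0862]
eef_rot: [-90.0, -0.0, -113.8]
contact_force: [0.3, -0.1, -0.2]
gripper_width: 0.0562
```

```bash
python3 look.py wrist w24
```

```text
[0.4476 0.299  0.0862] [-9.0000e+01 -1.0000e-02 -1.1385e+02] [ 0.32 -0.06 -0.25] [-0.02 -0.01 -0.04] 0.05625 28.52
```

View pics/w24.png

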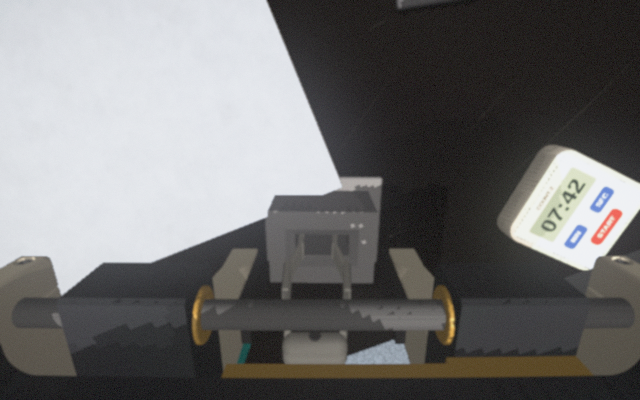

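jog_arm --pt "0.3 0 -0.004 0 0" --pt "0.2 0 -0.008 0 0" --pt "0.2 0 -0.012 0 0" --pt "0.1 0 -0.018 0 0" --pt "0.1 0 -0.02 0 0" --pt "0.1 0 -0.02 0 0" --pt "0.1 0 -0.02 0 0" --pt "0.1 0 -0.02 0 0" --pt "0.1 0 -0.015 0 0" --pt "0.1 0 -0.008 0 0" --pt "0.1 0 0 0 0"

```text
time_s: 29.48
tcp_pos: [0.4483, 0.2997, 0.2337]
eef_rot: [-89.9, 0.2, -113.8]
contact_force: [-0.2, -0.2, 0.3]
gripper_width: 0.0785
```

jog_arm --pt "0.1 0 0 -0.015 0" --pt "0.1 0 0 -0.025 0" --pt "0.1 0 0 -0.015 0" --pt "0.1 0 0 -0.005 0" --pt "0.1 0 0 0 0" --pt "0.1 0 0 0 0"

```text
time_s: 29.98
tcp_pos: [0.3927, 0.3232, 0.2308]
eef_rot: [-90.0, -0.0, -113.8]
contact_force: [0.5, 0.4, 0.6]
gripper_width: 0.0788
```

```bash
python3 look.py wrist w25; python3 look.py top t25 300,170,460,290;python3 look.py side s25 280,150,440,270
```

```text
[0.3927 0.3232 0.2308] [-9.0000e+01 -4.0000e-02 -1.1379e+02] [0.47 0.44 0.58] [-0.03 -0.06 -0.02] 0.07879 29.98
[0.3931 0.3232 0.2309] [-9.0000e+01 -3.0000e-02 -1.1383e+02] [ 0.32  0.33 -0.2 ] [-0.02  0.01  0.02] 0.07879 30.03
[0.3932 0.3231 0.2309] [-9.0000e+01 -4.0000e-02 -1.1386e+02] [ 0.67 -0.33 -0.21] [-0.06  0.01  0.01] 0.07867 30.08
```

View pics/w25.png

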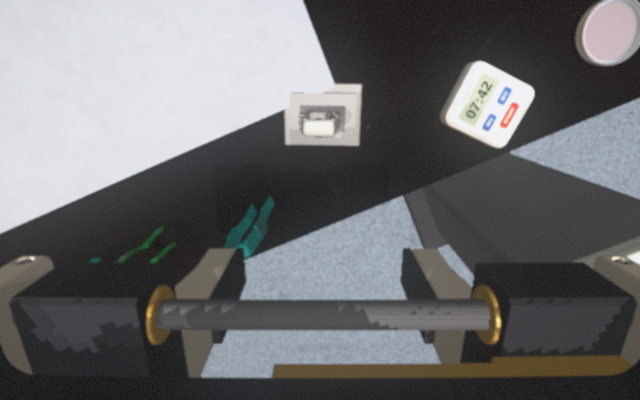

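View pics/t25.png

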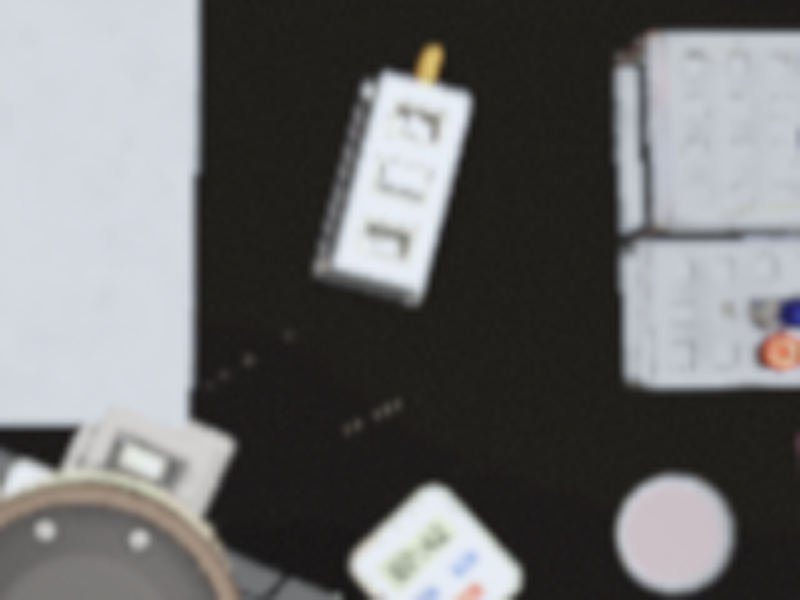

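View pics/s25.png

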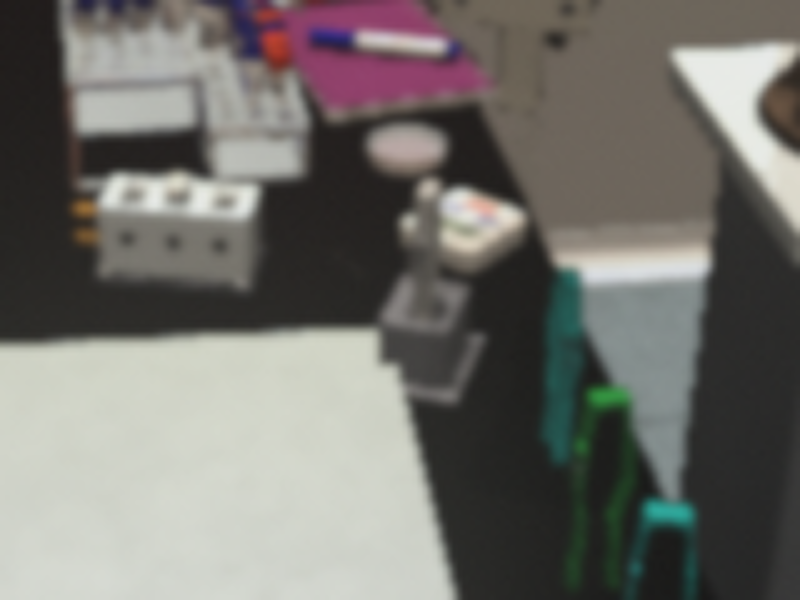

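```bash
python3 - <<'E'
from h import *
import pickle
c=pickle.load(open("w25.pkl","rb"))
print(onz(c,[(319.5,127.5)],.131).round(4))
c=pickle.load(open("t25.pkl","rb"));print(onz(c,[(300+146/5-.4,170+460/5-.4)],.131).round(4))
s=r.get_state();print(s["qd"].round(2),s["time_s"])
E
```

```text
[[0.4473 0.3006 0.131 ]]
[[0.449  0.2998 0.131 ]]
[-0.12 -0.02  0.01  0.03  0.03 -0.06] 30.1333
```

```bash
python3 -c "
from plant import r
print(r.close_job())"
```

```text
the job is handed in; nothing more can be done
None
```

I moved the spacer from the -x pocket to the free +x end pocket with the steel tongs. Then I stood the tongs back in their stand and handed the job in at about 30 s of the 54 s allowed. The hand-in gives no verdict.

- **Drawing out:** I raised the squeeze on the stub step by step to 38 N at the pads. The spacer came up with the tongs, and images showed no slip.
- **Pressing in:** It passed the leaf spring at up to about 6.5 N. It then met a firm stop at about 0.6 mm above the bottom level of the pocket it came from, which I took to be the floor plate. The highest wrist reading there was 11.5 N, against the 22 N limit. I eased off before opening the tongs.
- **Spacer check:** The last close picture shows it upright, about 1 mm toward the +x wall from the pocket's axis and centred in y.
- **Tongs check:** They stand in the slot with the bow within about 2 mm of where it was at the start. I felt the stand's floor before letting go, and the gripper is clear of everything.
- **Other things:** The cell, timer and dish look unmoved in the final pictures. I did not inspect the two beakers closely afterwards, but the arm never went near them.

One disagreement came up on the way. Over the end pocket, the camera and the tool position differed by about 1 mm on where the spacer was. I used the commanded travel instead and shifted back 1 mm, and it went into the pocket mouth without any force.

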